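Pack the shoe-polish caddy and step the tin counter

TASK

Pack up the shoe-polish kit: lay every polish tin on the bench flat in the front tray of the green caddy, and stand the glass cream jar and the suede brush (bristles down) in its raised rear tier. The jar is thin glass, so hold it with a light grip, keep it upright and set it down softly. Press the red key of the step counter, one full push and release at a time, until its drum shows the number of tins now in the caddy, and leave the other things on the bench alone.

Things in the scene. Friction and masses are not known exactly. Their poses are not given: they have to be found in the camera images.
- caddy: Green plastic caddy, 228 mm (its x) by 266 mm (its y), does not move. Origin: centre of its underside; its -x side is the front. Front tray: open box, inside x -110 to +14 mm, y -129 to +129 mm, floor 4 mm up, walls up to 34 mm. Raised rear tier behind it: inside x +18 to +110 mm, y -129 to +129 mm, floor 39 mm up, walls up to 64 mm (4 mm thick), with a 4 mm divider of that height at y = 0 making two empty bays. A folded handle lies along the rear, up to 63 mm high.
- counter: Grey step counter fixed to the bench, housing 96 mm (its x) by 92 mm (its y) by 76 mm high on a 112 by 104 mm foot plate. Origin: centre of its underside. On top: at y = -18 mm a window (24 by 34 mm) over a white drum with black figures 0 to 9, and at y = +24 mm the round red push key. The figures read upright for one who looks along the counter's +x (their tops point to +x).
- key_top (a point): Centre of the top of the red push key (disc of 30 mm diameter, 8 mm thick), 98 mm above the bench when up. It is pressed straight down 13.5 mm to its stop and springs back by itself; the push takes about 3 N, and the force rises steeply at the stop.
- key (a joint): Travel of the push key in m: 0 up, 0.0135 fully down. The drum clicks on by one figure when the key passes 0.008; push to the stop to be sure (a shorter push lets the drum fall back), and let the key come up again (below 0.001) before the next push.
- window (a point): Middle of the counter's window, on its top face: the figure under this point, between two red marks, is the one shown.
- drum (a joint): Angle of the figure drum in rad. The figure shown is angle / 0.6283 (36 degrees a figure), last digit: 0.6283*7 shows 7, 0.6283*12 shows 2. Each full push of the key adds one figure; after 9 comes 0. It never turns backwards, so an overshoot needs a whole further turn. It starts showing 5 to 9.
- tin1: Aluminium polish tin with a black lid, 54 mm diameter, 26 mm high, about 70 g. Origin: centre of its underside; z up through the lid.
- tin2: Aluminium polish tin with a brown lid, 54 mm diameter, 26 mm high, about 70 g; absent in some runs (reading None). Origin: centre of its underside; z up through the lid.
- tin3: Aluminium polish tin with a dark red lid, 54 mm diameter, 26 mm high, about 70 g; absent in some runs (reading None). Origin: centre of its underside; z up through the lid.
- tin4: Aluminium polish tin with a cream-coloured lid, 54 mm diameter, 26 mm high, about 70 g; absent in some runs (reading None). Origin: centre of its underside; z up through the lid.
- jar: Small glass jar of cream, 46 mm diameter to 48 mm height, above it a black screw-top lid 44 mm diameter up to 62 mm; about 130 g. Origin: centre of its underside. Thin glass: the fingers may press on it with 70 N in total at the very most (35 N a finger), and it must not strike the bench or caddy with more than 40 N.
- brush: Suede brush: wooden back 105 mm (its x) by 32 mm (its y), from 20 to 38 mm high, over a blue nylon bristle block 95 by 28 mm from 0 to 20 mm; rigid, about 90 g. Origin: centre of the bristles' underside; z up through the wooden back.
- shoehorn: Wooden shoe horn, 200 mm long, 38 mm wide, 9 mm thick, lying on the bench; origin in the middle of its underside. Leave alone.
- liquid_polish: Black bottle of 44 mm diameter, 115 mm high, behind the tins; origin under its centre. Leave alone.
- spray: Spray can of 52 mm diameter, 120 mm high, behind caddy and counter; origin under its centre. Leave alone.
- dauber: Small round applicator brush with a flat wooden handle, 107 mm long, 22 mm high, left of the caddy; origin in the middle of its underside. Leave alone.
- cream_tube_box: Carton of 130 by 38 by 34 mm to the left of the caddy; origin in the middle of its underside. Leave alone.
Things that resemble listed ones, but are neither listed nor needed, are in the scene too. What is shaped like the tin1 but pink is not meant. There is more than one size of the counter; the job needs the largest.

How it is judged:
At the end, for the whole second after the job is handed in: Tins present lie lid up in the front tray (0.2 rad; two high at most, wholly inside); jar and brush stand upright (0.15 rad) on the rear tier's floor, either bay; all at rest; drum shows the number of tins present (within 0.13 rad, at most two whole turns on); key up (x of tin1 in the frame of caddy between -0.09 and -0.006 m and y of tin1 in the frame of caddy between -0.11 and 0.11 m and z of each of tin1, tin2, tin3, tin4 in the frame of caddy below 0.036 m and angle between each of tin1, tin2, tin3, tin4's own z axis and vertical below 0.2 rad and linear speed of each of tin1, tin2, tin3, tin4, jar, brush below 0.02 m/s and x of tin2 in the frame of caddy between -0.09 and -0.006 m and y of tin2 in the frame of caddy between -0.11 and 0.11 m and x of tin3 in the frame of caddy between -0.09 and -0.006 m and y of tin3 in the frame of caddy between -0.11 and 0.11 m and x of tin4 in the frame of caddy between -0.09 and -0.006 m and y of tin4 in the frame of caddy between -0.11 and 0.11 m and x of jar in the frame of caddy between 0.034 and 0.094 m and y of jar in the frame of caddy between -0.113 and 0.113 m and z of jar in the frame of caddy between 0.03 and 0.046 m and angle between each of jar, brush's own z axis and vertical below 0.15 rad and x of brush in the frame of caddy between 0.03 and 0.098 m and y of brush in the frame of caddy between -0.105 and 0.105 m and z of brush in the frame of caddy between 0.03 and 0.046 m and value of joint key below 0.002 m and ((value of joint drum above -100 rad and height (world z) of tin2 below -50 m) or (value of joint drum below -100 rad or height (world z) of tin3 above -50 m) or (value of joint drum below -100 rad or height (world z) of tin4 above -50 m) or value of joint drum between 7.40982 and 7.66982 rad or value of joint drum between 13.693 and 13.953 rad) and ((value of joint drum below -100 rad or height (world z) of tin2 above -50 m) or (value of joint drum above -100 rad and height (world z) of tin3 below -50 m) or (value of joint drum below -100 rad or height (world z) of tin4 above -50 m) or value of joint drum between 7.40982 and 7.66982 rad or value of joint drum between 13.693 and 13.953 rad) and ((value of joint drum below -100 rad or height (world z) of tin2 above -50 m) or (value of joint drum below -100 rad or height (world z) of tin3 above -50 m) or (value of joint drum above -100 rad and height (world z) of tin4 below -50 m) or value of joint drum between 7.40982 and 7.66982 rad or value of joint drum between 13.693 and 13.953 rad) and ((value of joint drum above -100 rad and height (world z) of tin2 below -50 m) or (value of joint drum above -100 rad and height (world z) of tin3 below -50 m) or (value of joint drum below -100 rad or height (world z) of tin4 above -50 m) or value of joint drum between 8.03814 and 8.29814 rad or value of joint drum between 14.3213 and 14.5813 rad) and ((value of joint drum above -100 rad and height (world z) of tin2 below -50 m) or (value of joint drum below -100 rad or height (world z) of tin3 above -50 m) or (value of joint drum above -100 rad and height (world z) of tin4 below -50 m) or value of joint drum between 8.03814 and 8.29814 rad or value of joint drum between 14.3213 and 14.5813 rad) and ((value of joint drum below -100 rad or height (world z) of tin2 above -50 m) or (value of joint drum above -100 rad and height (world z) of tin3 below -50 m) or (value of joint drum above -100 rad and height (world z) of tin4 below -50 m) or value of joint drum between 8.03814 and 8.29814 rad or value of joint drum between 14.3213 and 14.5813 rad) and ((value of joint drum above -100 rad and height (world z) of tin2 below -50 m) or (value of joint drum above -100 rad and height (world z) of tin3 below -50 m) or (value of joint drum above -100 rad and height (world z) of tin4 below -50 m) or value of joint drum between 8.66646 and 8.92646 rad or value of joint drum between 14.9496 and 15.2096 rad)); the robot touches nothing.
It fails at once if the glass jar is squeezed by the fingers with more than 70 N in total (contact force between jar and the fingers above 70 N).
It fails at once if the jar strikes the caddy or the bench with more than 40 N (contact force between jar and caddy above 40 N or contact force between jar and table above 40 N).
It fails at once if the jar is tipped by more than 0.6 rad (angle between jar's own z axis and vertical above 0.6 rad).
It fails at once if a bystander (shoe horn, bottle, spray can, applicator, carton) is moved more than 5 cm (distance of any of shoehorn, liquid_polish, spray, dauber, cream_tube_box from where it was at the start of the episode above 0.05 m).
Of tin2, tin3, tin4 only 1 to 3 are there at a start; the rules pass over those that are not, and their reading is None.
At some moment in a run one of tin1, tin2, tin3, tin4 may be knocked a few centimetres aside while the robot is not near it.
It also fails if it takes over 210 s, if anything falls off the work surface, if the arm or the gripper's body presses on something with over 40 N, if the wrist force passes 120 N, or if a joint passes its speed limit or range.

ROBOT

A 7-joint arm with a two-finger parallel gripper is mounted at the origin on the work surface. World frame = base frame: x ahead of the robot, y to its left, z up, the work surface at z = 0. Lengths are in m, angles in rad, forces in N, time in s.
With the tool pointing down it reaches from about 0.425 to 0.925 m from the base axis. Payload 6.8 kg.
Tool frame: the origin (TCP) lies at the very end of the fingers, on their centre line; the grasp point (between the pads) lies 19 mm behind it; z points along the fingers, x is the direction in which the jaws open and shut, and the axes are right-handed (so a half turn about z gives the same grasp; the last joint's range is limited). The gripper opens to 85 mm and grips with 20 to 120 N. Pads are 22 mm wide; open, the fingers measure 114 mm over their backs; the gripper's body (76 mm by 85 mm) begins 54 mm behind the grasp point. The pads swing forward as they close: fully open they stand 13 mm farther back than shut.
Start: joints at [-1.436, 0.477, 0.022, 1.555, -0.011, 1.109, -0.083], TCP at [0.162, 0.655, 0.231] pointing down, gripper open.
Joint ranges: [-2.96, 2.96], [-0.34, 2.1], [-1.41, 1.46], [0.24, 2.44], [-1.37, 4.51], [0.17, 1.92], [-2.96, 2.96]. Speed limits (rad/s): [2.39, 2.39, 3.14, 3.14, 3.14, 3.14, 3.14].

INTERFACE

Orientations are given as a unit quaternion [w, x, y, z].
In Python, from station import get_obs, read_camera, calibration, hand_in, recognise, outline_of, place_of gives the robot as it stands.
- The arm moves only by the tool move_arm, never from a script. Its argument "steps" is a list of rows, each an object with "fingers": the finger opening in mm, from 0 to 85.4; "translation": the shift along the world's x, y, z in mm, a list of three; "turn": the turn about the world's z in rad. In form: [{"fingers": fingers, "translation": [dx, dy, dz], "turn": turn}, ...]. A call has 1 to 10 rows; each row shifts and turns the commanded pose from where the row before left it; what a row does not reach is not made up. A row lasts 1/8 s, in which the tool goes at most 62.5 mm and 10.7 degrees, less where a joint would pass 70% of its speed; a pose out of reach is approached as far as the arm can. A call with a gripper value outside its range is refused whole. The fingers move at their own pace and stop on an object; "newtons" is the grip in N (left out, the last holds). Time passes only in rows, so rows that do not move let the fingers close. It gives the time, the measured TCP pose, the force and the opening at its end, in the units of the state.
- get_obs(): the state, without advancing time (a new reading comes with each control period).
- read_camera(name): name is "scene" or "side" or "wrist"; returns the picture (384x512x3 uint8, blue, green, red); there is no depth.
- calibration(name): a dict with "camera_matrix" (3x3 intrinsics, pixels), "rvec" (rotation vector, rad) and "tvec" (3), from world to camera coordinates, as OpenCV has them. Camera axes: x right, y down, z forward; pixel columns grow to the right and rows downward; lengths in m; the calibration is good to about 2 mm. A picture is of the moment at which its call begins: read the wrist's pose just before it. calibration takes no time and is no camera call; for the wrist camera it gives the pose at the moment of the call.
- hand_in(): hands the job in, once; it reports no verdict.
Trained networks look in the newest picture that a camera, given by its name, has taken for a name from the list of things; names that differ only in an ending like _2 or _b are one class to them, and where a whole thing is asked for, a point or a joint stands for the part that bears it (a point fixed in the world has none). Each returns a list of dicts, best first, with "conf" (0 to 1); they miss things now and then, are a little off and sometimes report something else, mostly with a low value. They report only what shows in the picture. A call takes as long as a camera call. They do not tell look-alikes from the thing itself.
- recognise(camera, name): "xy" ([column, row] in pixels, amid what is visible of it).
- outline_of(camera, name): "mask" (384x512 bool, what is visible of it) and "xy" ([column, row] in pixels, amid what is visible of it).
- place_of(camera, name): "xy" ([column, row] in pixels: a listed point, or the origin of a listed thing).
The state is a dict: "t": time; "q": joint angles; "joint_vel": joint speeds; "joint_torque": joint torques, N m; "eef_pos": TCP position; "tool_rot": TCP orientation; "contact_force": force on the tool from outside, world axes, zero at the start; "torque": the same for the moment, N m; "gripper_width": opening from 0.0 (shut) to 1.0 (fully open).
Only numpy, scipy, OpenCV 4.12 (cv2) and the standard library are available. Lean on these libraries where they do the work, as an engineer would, in place of code of your own. Each camera call takes 0.05 s, during which the arm holds its last target.

## Working session

There is one attempt and no reset: what is moved stays moved. The work goes in short steps, Python scripts to look and compute and a tool call to move; the robot and the scene stay as the last step left them, time stands still between calls to the robot, and variables do not carry over. Pictures are saved under pics/ and viewed, and the job is handed in when it is done.

Besides the shell and the picture viewer there is one more tool, called after "Request:" as name(argument=value, ...) on one line, values as JSON. move_arm: Moves the arm, as the interface text tells. Its arguments: {"type":"object","properties":{"steps":{"type":"array"},"newtons":{"type":"number"}},"required":["steps"]}

```bash
mkdir -p pics; ls
python3 - <<'E'
from station import *
import cv2
o=get_obs(); print({k:o[k] for k in('t','eef_pos','tool_rot','gripper_width')})
for c in('scene','side','wrist'):
    im=read_camera(c); cv2.imwrite(f'pics/{c}0.png',cv2.resize(im,None,fx=1.5,fy=1.5));
E
```

```text
pics
{'t': 0.0, 'eef_pos': array([0.16215766, 0.65459908, 0.23030839]), 'tool_rot': array([ 6.40639665e-04,  7.87523686e-01,  6.16283672e-01, -6.85899118e-04]), 'gripper_width': 1.0014252896669762}
```

View pics/scene0.png

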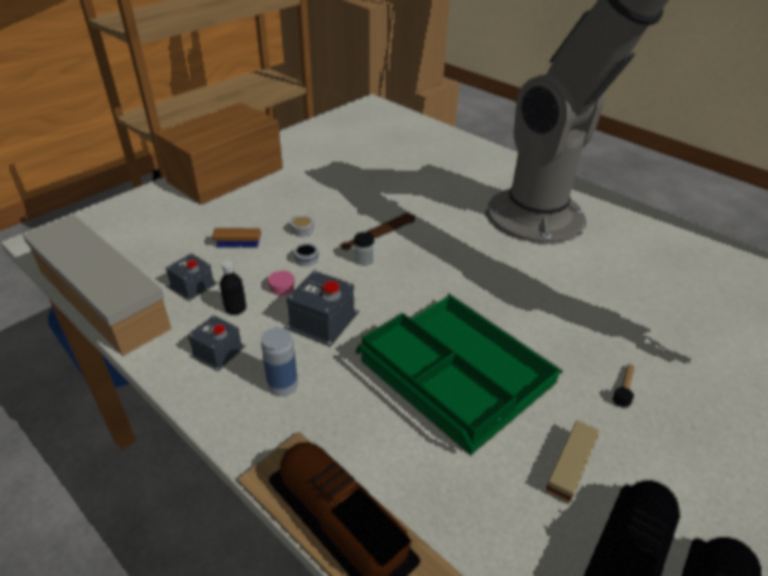

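View pics/side0.png

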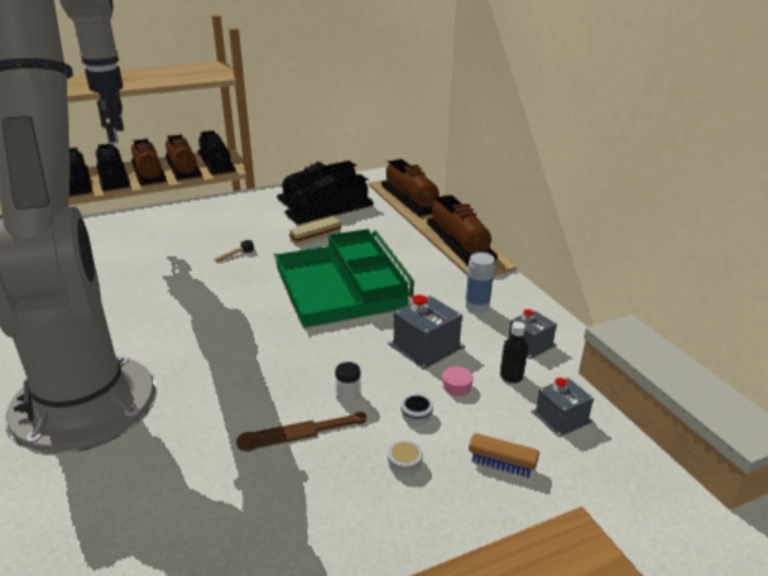

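View pics/wrist0.png

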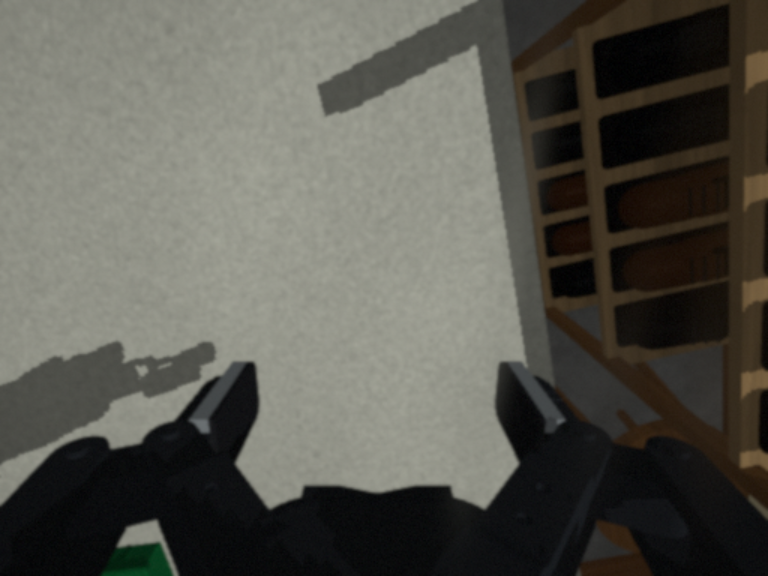

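```bash
cat > h.py <<'E'
from station import *
import numpy as np, cv2
def cam(c):
    k=calibration(c); R=cv2.Rodrigues(np.array(k['rvec'],float))[0]; return np.array(k['camera_matrix'],float),R,np.array(k['tvec'],float).ravel()
def toz(cm,xy,z):
    K,R,t=cm; d=R.T@np.linalg.inv(K)@np.array([xy[0],xy[1],1.]); C=-R.T@t
    return C+d*(z-C[2])/d[2]
def proj(cm,P):
    K,R,t=cm; p=(np.atleast_2d(P)@R.T+t)@K.T; return p[:,:2]/p[:,2:]
E
python3 - <<'E'
from h import *
np.set_printoptions(precision=3,suppress=True)
cs={c:cam(c) for c in('scene','side')}
for c in cs: read_camera(c)
zz=dict(key_top=.098,window=.076)
for n in ['caddy','counter','key_top','window','tin1','tin2','tin3','tin4','jar','brush','shoehorn','liquid_polish','spray','dauber','cream_tube_box']:
    for c in cs:
        for r in place_of(c,n)[:4]:
            print(n,c,round(r['conf'],2),np.array(r['xy']).round(1),toz(cs[c],r['xy'],zz.get(n,0))[:2])
print(get_obs()['t'])
E
```

```text
caddy scene 0.85 [307.6 247.6] [0.535 0.188]
caddy scene 0.22 [414.8 263. ] [0.381 0.422]
caddy side 0.69 [222.4 192.2] [0.527 0.175]
counter scene 0.81 [142.9 235. ] [ 0.815 -0.165]
counter scene 0.55 [215.4 211. ] [ 0.611 -0.095]
counter scene 0.38 [156.3 206.8] [ 0.721 -0.233]
counter side 0.96 [285.8 229.6] [ 0.623 -0.094]
counter side 0.91 [372.5 276.3] [ 0.733 -0.358]
counter side 0.65 [351.5 229.6] [ 0.8   -0.171]
key_top scene 0.56 [219.3 192.5] [ 0.621 -0.061]
key_top scene 0.5 [127.7 171.9] [ 0.743 -0.316]
key_top scene 0.42 [147.  217.9] [ 0.816 -0.118]
key_top side 0.53 [279.5 199.5] [ 0.608 -0.075]
key_top side 0.47 [374.9 251.6] [ 0.712 -0.371]
key_top side 0.45 [350.3 206.8] [ 0.77  -0.187]
window scene 0.95 [123. 178.] [ 0.756 -0.328]
window scene 0.79 [141.4 216.8] [ 0.813 -0.154]
window scene 0.71 [206.3 191.5] [ 0.627 -0.11 ]
window side 0.72 [363.3 215. ] [ 0.801 -0.209]
window side 0.67 [319.  202.3] [ 0.722 -0.104]
window side 0.64 [382.4 264.1] [ 0.719 -0.396]
window side 0.59 [288. 210.] [ 0.621 -0.103]
tin1 scene 0.65 [204.9 169.9] [ 0.5   -0.268]
tin1 scene 
[... 1298 characters left out ...]
.161]
brush side 0.71 [331.5 310.8] [ 0.574 -0.414]
shoehorn scene 0.75 [252.7 156.4] [ 0.332 -0.209]
shoehorn side 0.7 [198.7 285.3] [ 0.319 -0.211]
liquid_polish scene 0.79 [155.3 206. ] [ 0.721 -0.238]
liquid_polish side 0.97 [340.  251.9] [ 0.712 -0.243]
spray scene 0.92 [186.6 255.1] [ 0.777 -0.024]
spray side 0.7 [318.9 206. ] [ 0.778 -0.025]
spray side 0.52 [279.1 198.1] [0.683 0.067]
dauber scene 0.59 [415.5 262.9] [0.38  0.423]
dauber scene 0.52 [157.5 162.2] [ 0.584 -0.414]
dauber side 0.7 [158.7 172.9] [0.364 0.388]
cream_tube_box scene 0.82 [381.8 312.4] [0.574 0.435]
cream_tube_box scene 0.21 [205.2 170.7] [ 0.502 -0.264]
cream_tube_box side 0.82 [209.7 157.8] [0.57  0.427]
1.75
```

Run:
```python
from h import *
np.set_printoptions(precision=3,suppress=True)
K,R,t=cam('wrist'); print(K); print(-R.T@t); print(R)
cs={c:cam(c) for c in('scene','side')}
for c in cs:
    im=read_camera(c); np.save(f'{c}0.npy',im)
    a=im[230//1-60:330,220:380] if c=='scene' else im[145:225,175:285]
    cv2.imwrite(f'pics/{c}_cad.png',cv2.resize(a,None,fx=5,fy=5,interpolation=cv2.INTER_CUBIC)[:600,:800])
```

```text
[[270.308   0.    250.975]
 [  0.    270.308 194.264]
 [  0.      0.      1.   ]]
[0.091 0.673 0.374]
[[ 0.239  0.971 -0.   ]
 [ 0.93  -0.229  0.289]
 [ 0.28  -0.069 -0.957]]
```

Request:
move_arm(steps=[{"fingers":85,"translation":[20,-50,25],"turn":-0.1},{"fingers":85,"translation":[30,-50,25],"turn":-0.15},{"fingers":85,"translation":[35,-50,25],"turn":-0.15},{"fingers":85,"translation":[40,-45,25],"turn":-0.15},{"fingers":85,"translation":[40,-45,25],"turn":-0.15},{"fingers":85,"translation":[40,-45,25],"turn":-0.15},{"fingers":85,"translation":[40,-45,0],"turn":-0.15},{"fingers":85,"translation":[40,-45,0],"turn":-0.15},{"fingers":85,"translation":[40,-45,0],"turn":-0.15},{"fingers":85,"translation":[20,-40,0],"turn":-0.0}])

```text
t: 3.1
eef_pos: [0.5017, 0.2018, 0.3767]
tool_rot: [0.0, 1.0, 0.012, 0.0]
contact_force: [0.2, -0.2, -0.0]
gripper_width: 0.993
```

Run:
```python
from h import *
np.set_printoptions(precision=3,suppress=True)
cm=cam('wrist'); im=read_camera('wrist'); np.save('w1.npy',im); np.savez('w1c.npz',K=cm[0],R=cm[1],t=cm[2])
cv2.imwrite('pics/w1.png',cv2.resize(im,None,fx=1.5,fy=1.5)); print(get_obs()['eef_pos'])
```

```text
[0.504 0.195 0.377]
```

View pics/w1.png

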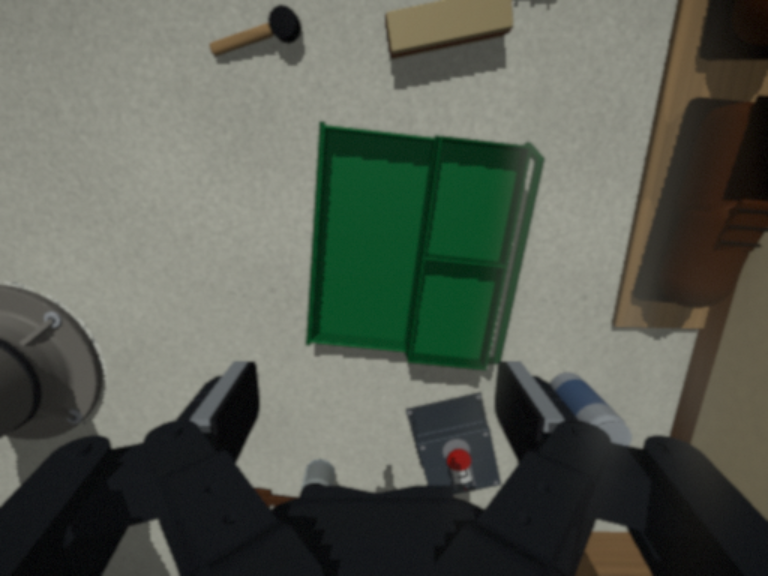

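```bash
cat > fit.py <<'E'
from h import *
from scipy.optimize import least_squares
np.set_printoptions(precision=4,suppress=True)
d=np.load('w1c.npz'); cm=(d['K'],d['R'],d['t'])
obj=np.array([[-.114,.133,.034],[-.114,-.133,.034],[.016,.133,.064],[.016,-.133,.064],[.114,-.133,.064]])
px=np.array([[321,124],[307,344],[437,136],[408,359],[488,369]])/1.5
def W(p,o):
    c,s=np.cos(p[2]),np.sin(p[2]); return np.c_[p[0]+c*o[:,0]-s*o[:,1],p[1]+s*o[:,0]+c*o[:,1],o[:,2]]
f=lambda p:(proj(cm,W(p,obj))-px).ravel()
r=least_squares(f,[.53,.18,0],loss='soft_l1'); print(r.x, f(r.x).reshape(-1,2))
im=cv2.resize(np.load('w1.npy'),None,fx=2,fy=2)
a=[[-.114,.133,.034],[-.114,-.133,.034],[.014,-.133,.034],[.016,-.133,.064],[.114,-.133,.064],[.114,.133,.064],[.016,.133,.064],[.014,.133,.034],[-.114,.133,.034]]
b=[[-.110,.129,.004],[-.110,-.129,.004],[.014,-.129,.004],[.014,.129,.004]]
for q in(a,b): cv2.polylines(im,[(proj(cm,W(r.x,np.array(q)))*2).astype(int)],True,(0,0,255),1)
cv2.imwrite('pics/fit.png',im[120:580,350:800])
E
python3 fit.py
```

```text
[ 0.5392  0.1809 -0.0707] [[-1.4415  0.2532]
 [ 0.4085 -0.4258]
 [ 1.0704 -1.2326]
 [ 0.3839  2.3668]
 [-0.8989  0.2382]]
```

View pics/fit.png

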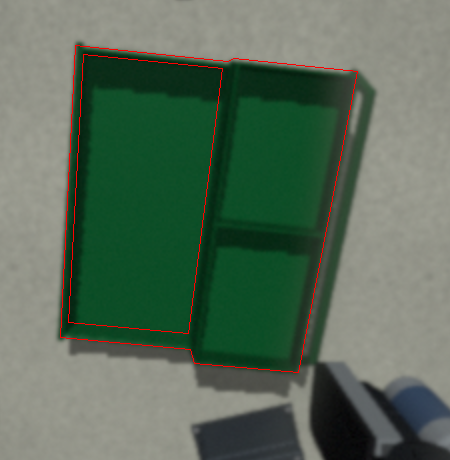

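Request:
move_arm(steps=[{"fingers":85,"translation":[20,-60,0],"turn":-0.18},{"fingers":85,"translation":[20,-60,0],"turn":-0.18},{"fingers":85,"translation":[20,-60,0],"turn":-0.18},{"fingers":85,"translation":[0,-60,0],"turn":-0.18},{"fingers":85,"translation":[0,-60,0],"turn":-0.18}])

```text
t: 3.78
eef_pos: [0.5592, -0.0953, 0.3767]
tool_rot: [-0.0, 0.905, -0.425, 0.0]
contact_force: [1.0, 0.4, -0.1]
gripper_width: 0.995
```

```bash
cat > snap.py <<'E'
import sys
from h import *
n=sys.argv[1]
cm=cam('wrist'); im=read_camera('wrist'); np.save(n+'.npy',im); np.savez(n+'c.npz',K=cm[0],R=cm[1],t=cm[2])
cv2.imwrite(f'pics/{n}.png',cv2.resize(im,None,fx=1.5,fy=1.5)); o=get_obs(); print(o['t'],o['eef_pos'])
for q in sys.argv[2:]:
    for c in ('wrist',):
        for r in place_of(c,q): 
            z={'key_top':.098,'window':.076}.get(q,0); print(q,c,round(r['conf'],2),np.array(r['xy']).round(1),toz(cm,r['xy'],z)[:2].round(4))
E
python3 snap.py w2 tin1 jar brush counter key_top window
```

```text
3.825 [ 0.55738905 -0.10533397  0.37739737]
tin1 wrist 0.95 [308.6 268.9] [ 0.445  -0.3544]
tin1 wrist 0.85 [298.8 222.8] [ 0.5114 -0.2639]
tin1 wrist 0.4 [235.9 225.8] [ 0.4227 -0.1679]
jar wrist 0.77 [235.8 226.2] [ 0.4219 -0.1683]
brush wrist 0.59 [372.7 240.4] [ 0.582  -0.4114]
counter wrist 0.83 [269.2 130.3] [ 0.6135 -0.0943]
counter wrist 0.66 [374.7  69. ] [ 0.8121 -0.1681]
counter wrist 0.59 [415.3 170.7] [ 0.7382 -0.3644]
key_top wrist 0.7 [381.9  62.6] [ 0.7873 -0.1471]
key_top wrist 0.66 [260.3 121.9] [ 0.6147 -0.0671]
key_top wrist 0.56 [427.  168.1] [ 0.7297 -0.3157]
key_top wrist 0.38 [227.4 269.7] [ 0.3836 -0.1867]
window wrist 0.82 [286.5 134. ] [ 0.6273 -0.1126]
window wrist 0.65 [432.8 180.8] [ 0.7278 -0.3542]
window wrist 0.58 [396.8  70. ] [ 0.8037 -0.1771]
```

View pics/w2.png

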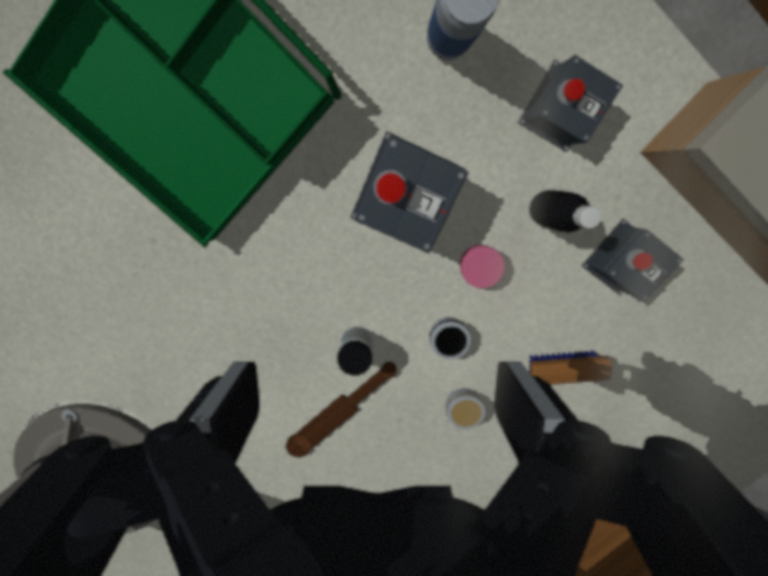

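Run:
```python
import numpy as np, cv2
im=np.load('w2.npy'); a=im[80:175,225:320]; 
M=cv2.getRotationMatrix2D((47,47),0,1)
cv2.imwrite('pics/cnt.png',np.hstack([cv2.resize(a,(400,400),interpolation=cv2.INTER_CUBIC),cv2.resize(im[200:295,250:345],(400,400),interpolation=cv2.INTER_CUBIC)]))
```

```text
(no output)
```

View pics/cnt.png

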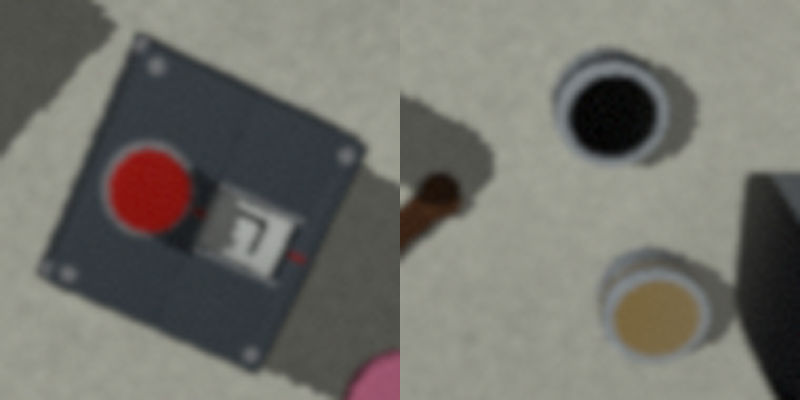

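```bash
cat > tz.py <<'E'
# usage: tz.py snap z px py (512-scale) ...
import sys
from h import *
d=np.load(sys.argv[1]+'c.npz'); cm=(d['K'],d['R'],d['t'])
a=list(map(float,sys.argv[2:]))
for i in range(0,len(a),3): print(a[i:i+3],toz(cm,a[i+1:i+3],a[i])[:2].round(4))
E
python3 tz.py w2 .026 300.4 227.3 .026 310.8 275.3 .062 236.5 237.5 .098 260.3 125.2
python3 - <<'E'
from h import *
for c in('scene','side'):
    cm=cam(c); im=read_camera(c)
    for q in('tin1','brush'):
        for r in outline_of(c,q): print(c,q,round(r['conf'],2),np.array(r['xy']).round(1),toz(cm,r['xy'],.013)[:2].round(4))
E
```

```text
[0.026, 300.4, 227.3] [ 0.5116 -0.2621]
[0.026, 310.8, 275.3] [ 0.4454 -0.3531]
[0.062, 236.5, 237.5] [ 0.4281 -0.1692]
[0.098, 260.3, 125.2] [ 0.6111 -0.0702]
scene tin1 0.75 [200.3 152.1] [ 0.4546 -0.3422]
scene tin1 0.62 [206.9 166.3] [ 0.4931 -0.2644]
scene tin1 0.49 [184.9 192.9] [ 0.63   -0.2101]
scene tin1 0.33 [416.5 260.1] [0.382  0.4232]
scene brush 0.96 [155.4 159.1] [ 0.5879 -0.4175]
side tin1 0.85 [304.4 254.4] [ 0.6086 -0.2263]
side tin1 0.74 [268.6 309.2] [ 0.4372 -0.3618]
side brush 0.56 [337.9 303.1] [ 0.5928 -0.4099]
```

Request:
move_arm(steps=[{"fingers":85,"translation":[-12,-50,-50],"turn":-0.15},{"fingers":85,"translation":[-12,-50,-50],"turn":-0.15},{"fingers":85,"translation":[-12,-40,-50],"turn":-0.15},{"fingers":85,"translation":[-10,-17,-50],"turn":-0.15},{"fingers":85,"translation":[0,0,-30],"turn":-0.16},{"fingers":85,"translation":[0,0,0],"turn":0}])

```text
t: 5.18
eef_pos: [0.5156, -0.2355, 0.1595]
tool_rot: [-0.002, -0.686, 0.728, 0.002]
contact_force: [-0.3, 0.1, 0.7]
gripper_width: 0.995
```

```bash
python3 snap.py w3 tin1
```

```text
5.225 [ 0.51685982 -0.23598627  0.16123754]
tin1 wrist 0.96 [277.5 179.1] [ 0.5136 -0.2655]
tin1 wrist 0.7 [350.5 232.4] [ 0.4414 -0.3526]
tin1 wrist 0.66 [235.1  89.4] [ 0.6125 -0.2242]
```

View pics/w3.png

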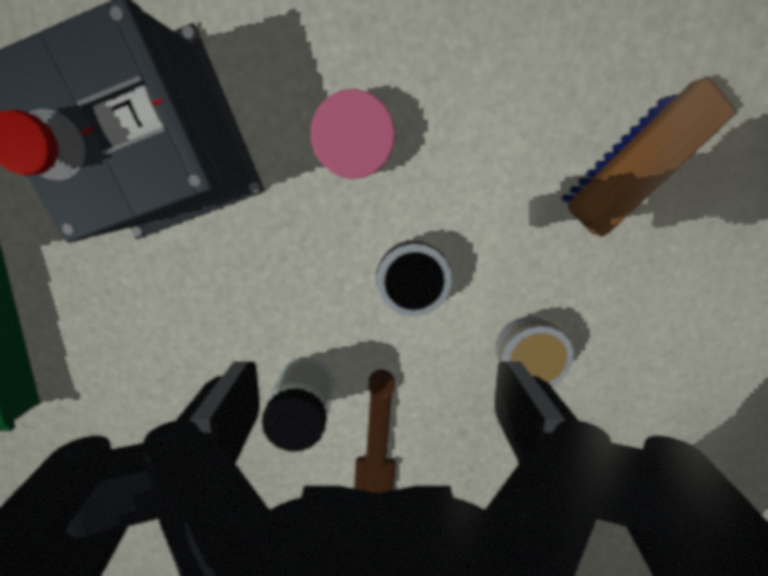

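```bash
python3 tz.py w3 .026 276 186.7 .026 358.7 237 .062 196.5 280 .026 234.8 89.3
python3 - <<'E'
import numpy as np, cv2
im=np.load('w3.npy'); cv2.imwrite('pics/dig.png',cv2.resize(im[45:115,45:125],(640,560),interpolation=cv2.INTER_CUBIC))
E
```

```text
[0.026, 276.0, 186.7] [ 0.512  -0.2615]
[0.026, 358.7, 237.0] [ 0.4479 -0.3523]
[0.062, 196.5, 280.0] [ 0.4273 -0.1738]
[0.026, 234.8, 89.3] [ 0.6107 -0.2253]
```

View pics/dig.png

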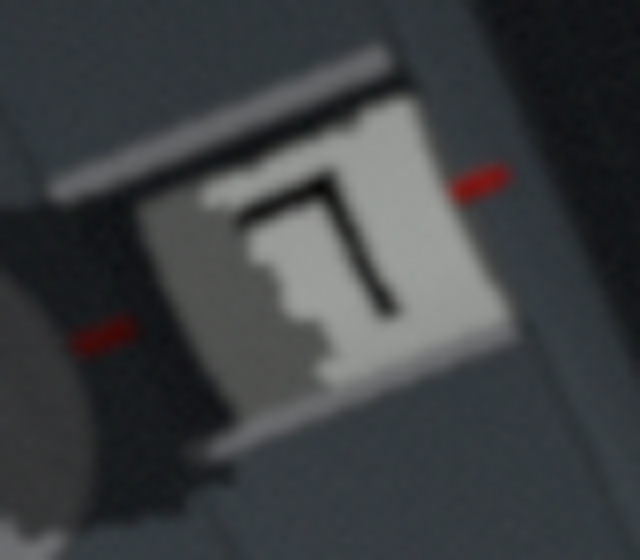

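Request:
move_arm(steps=[{"fingers":85,"translation":[-5,-26,-40],"turn":0},{"fingers":85,"translation":[0,0,-50],"turn":0},{"fingers":85,"translation":[0,0,-30],"turn":0},{"fingers":85,"translation":[0,0,0],"turn":0}])

```text
t: 5.78
eef_pos: [0.5122, -0.2616, 0.0414]
tool_rot: [0.0, -0.686, 0.727, 0.001]
contact_force: [-0.8, -0.6, -0.0]
gripper_width: 0.993
```

Request:
move_arm(steps=[{"fingers":85,"translation":[0,0,-20],"turn":0},{"fingers":85,"translation":[0,0,-15],"turn":0},{"fingers":40,"translation":[0,0,0],"turn":0},{"fingers":40,"translation":[0,0,0],"turn":0},{"fingers":40,"translation":[0,0,0],"turn":0},{"fingers":40,"translation":[0,0,0],"turn":0}], newtons=40)

```text
t: 6.52
eef_pos: [0.5123, -0.2626, 0.0071]
tool_rot: [0.0, -0.685, 0.728, -0.001]
contact_force: [-1.2, 0.2, 5.8]
gripper_width: 0.613
```

Request:
move_arm(steps=[{"fingers":40,"translation":[0,0,0],"turn":0},{"fingers":40,"translation":[0,0,20],"turn":0},{"fingers":40,"translation":[0,0,45],"turn":0},{"fingers":40,"translation":[0,0,50],"turn":0},{"fingers":40,"translation":[0,20,45],"turn":0},{"fingers":40,"translation":[-5,45,0],"turn":0},{"fingers":40,"translation":[-5,45,0],"turn":0},{"fingers":40,"translation":[-5,45,0],"turn":0},{"fingers":40,"translation":[-5,45,0],"turn":0},{"fingers":40,"translation":[-5,45,0],"turn":0}])

```text
t: 7.78
eef_pos: [0.4865, -0.0158, 0.1672]
tool_rot: [0.0, -0.685, 0.729, 0.0]
contact_force: [1.3, 0.6, -0.7]
gripper_width: 0.611
```

Request:
move_arm(steps=[{"fingers":40,"translation":[0,45,0],"turn":0},{"fingers":40,"translation":[0,45,0],"turn":0},{"fingers":40,"translation":[0,40,0],"turn":0},{"fingers":40,"translation":[0,10,0],"turn":0},{"fingers":40,"translation":[0,0,0],"turn":0}])

```text
t: 8.4
eef_pos: [0.4867, 0.1228, 0.1668]
tool_rot: [0.0, -0.685, 0.728, -0.0]
contact_force: [-0.5, -1.0, -0.5]
gripper_width: 0.616
```

Request:
move_arm(steps=[{"fingers":40,"translation":[0,1,-50],"turn":0},{"fingers":40,"translation":[0,0,-50],"turn":0},{"fingers":40,"translation":[0,0,-35],"turn":0},{"fingers":40,"translation":[0,0,-15],"turn":0},{"fingers":40,"translation":[0,0,-4],"turn":0},{"fingers":40,"translation":[0,0,0],"turn":0}])

```text
t: 9.15
eef_pos: [0.4878, 0.1235, 0.0134]
tool_rot: [0.001, -0.685, 0.729, -0.0]
contact_force: [0.3, 0.5, -1.2]
gripper_width: 0.616
```

```bash
python3 snap.py w4
```

```text
9.2 [0.48784779 0.12378176 0.01355054]
```

View pics/w4.png

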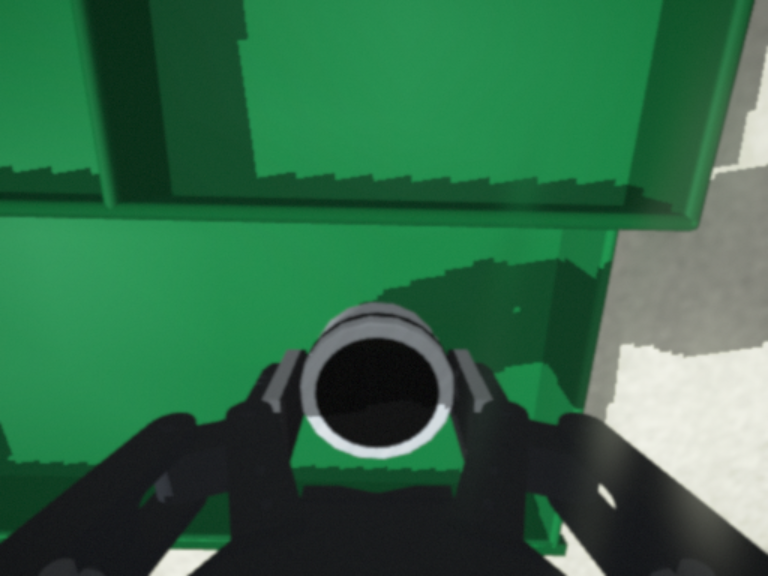

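Request:
move_arm(steps=[{"fingers":40,"translation":[0,0,-2],"turn":0},{"fingers":72,"translation":[0,0,0],"turn":0},{"fingers":72,"translation":[0,0,0],"turn":0},{"fingers":72,"translation":[0,0,0],"turn":0},{"fingers":72,"translation":[0,0,40],"turn":0},{"fingers":80,"translation":[0,0,50],"turn":0},{"fingers":85,"translation":[0,-20,50],"turn":0},{"fingers":85,"translation":[0,-45,10],"turn":0},{"fingers":85,"translation":[0,-45,0],"turn":0},{"fingers":85,"translation":[0,-45,0],"turn":0}])

```text
t: 10.45
eef_pos: [0.4869, -0.0323, 0.1607]
tool_rot: [0.0, -0.685, 0.728, -0.0]
contact_force: [-0.2, 0.3, 0.1]
gripper_width: 1.001
```

Request:
move_arm(steps=[{"fingers":85,"translation":[0,-50,0],"turn":0},{"fingers":85,"translation":[0,-50,0],"turn":0},{"fingers":85,"translation":[0,-50,0],"turn":0},{"fingers":85,"translation":[-10,-50,0],"turn":0},{"fingers":85,"translation":[-10,-50,0],"turn":0},{"fingers":85,"translation":[-10,-45,0],"turn":0},{"fingers":85,"translation":[-10,-5,0],"turn":0},{"fingers":85,"translation":[0,0,0],"turn":0}])

```text
t: 11.45
eef_pos: [0.4459, -0.331, 0.1602]
tool_rot: [0.0, -0.684, 0.729, 0.001]
contact_force: [-0.1, 0.8, 0.2]
gripper_width: 0.997
```

```bash
python3 snap.py w5 tin1 brush
```

```text
11.5 [ 0.44697915 -0.33000682  0.16014652]
tin1 wrist 0.91 [136.3  22.6] [ 0.6109 -0.2278]
tin1 wrist 0.7 [272.1 178.5] [ 0.4454 -0.3548]
brush wrist 0.93 [322.3  42.4] [ 0.5821 -0.4105]
```

View pics/w5.png

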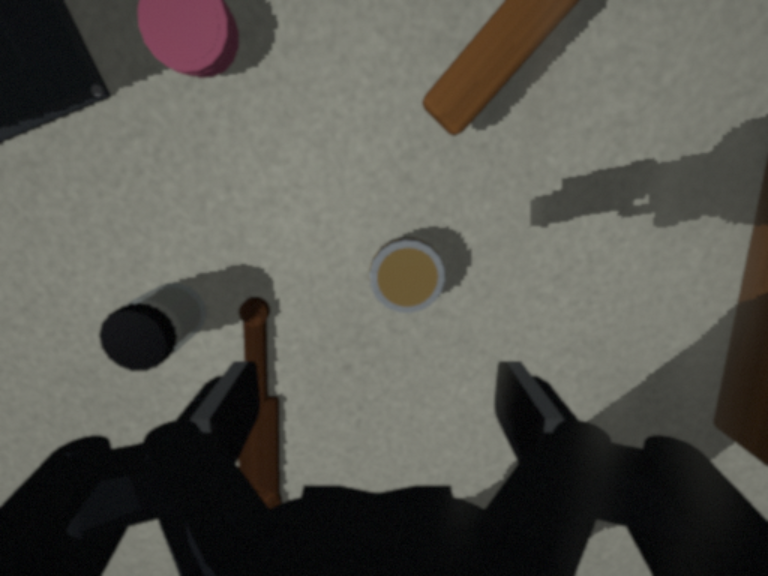

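```bash
python3 tz.py w5 .026 271.3 184 .038 289 73
```

```text
[0.026, 271.3, 184.0] [ 0.4459 -0.3521]
[0.038, 289.0, 73.0] [ 0.5514 -0.3714]
```

Tan/cream-lid tin at (0.446, −0.352); grasp it.

Request:
move_arm(steps=[{"fingers":85,"translation":[-1,-22,-40],"turn":0},{"fingers":85,"translation":[0,0,-50],"turn":0},{"fingers":85,"translation":[0,0,-40],"turn":0},{"fingers":85,"translation":[0,0,-23],"turn":0},{"fingers":40,"translation":[0,0,0],"turn":0},{"fingers":40,"translation":[0,0,0],"turn":0},{"fingers":40,"translation":[0,0,0],"turn":0},{"fingers":40,"translation":[0,0,0],"turn":0},{"fingers":40,"translation":[0,0,0],"turn":0}])

```text
t: 12.72
eef_pos: [0.4468, -0.3534, 0.0085]
tool_rot: [0.001, -0.685, 0.728, -0.001]
contact_force: [-0.5, 2.1, 6.3]
gripper_width: 0.612
```

Request:
move_arm(steps=[{"fingers":40,"translation":[0,0,20],"turn":0},{"fingers":40,"translation":[0,0,45],"turn":0},{"fingers":40,"translation":[0,0,50],"turn":0},{"fingers":40,"translation":[5,20,45],"turn":0},{"fingers":40,"translation":[7,50,0],"turn":0},{"fingers":40,"translation":[7,50,0],"turn":0},{"fingers":40,"translation":[7,50,0],"turn":0},{"fingers":40,"translation":[7,50,0],"turn":0},{"fingers":40,"translation":[6,50,0],"turn":0},{"fingers":40,"translation":[6,50,0],"turn":0}])

```text
t: 13.98
eef_pos: [0.4908, -0.0318, 0.1684]
tool_rot: [0.001, -0.685, 0.729, -0.0]
contact_force: [0.3, 0.0, -0.2]
gripper_width: 0.613
```

Request:
move_arm(steps=[{"fingers":40,"translation":[4,50,0],"turn":0},{"fingers":40,"translation":[0,50,0],"turn":0},{"fingers":40,"translation":[0,50,0],"turn":0},{"fingers":40,"translation":[0,50,0],"turn":0},{"fingers":40,"translation":[0,50,0],"turn":0},{"fingers":40,"translation":[0,26,0],"turn":0},{"fingers":40,"translation":[0,0,0],"turn":0}])

```text
t: 14.85
eef_pos: [0.4948, 0.2441, 0.1678]
tool_rot: [0.0, -0.686, 0.727, -0.0]
contact_force: [0.3, -0.7, -1.2]
gripper_width: 0.615
```

Request:
move_arm(steps=[{"fingers":40,"translation":[0,0,-50],"turn":0},{"fingers":40,"translation":[0,0,-50],"turn":0},{"fingers":40,"translation":[0,0,-35],"turn":0},{"fingers":40,"translation":[0,0,-15],"turn":0},{"fingers":40,"translation":[0,0,-4],"turn":0},{"fingers":40,"translation":[0,0,-2],"turn":0},{"fingers":72,"translation":[0,0,0],"turn":0},{"fingers":72,"translation":[0,0,0],"turn":0},{"fingers":72,"translation":[0,0,0],"turn":0}])

```text
t: 15.98
eef_pos: [0.4951, 0.243, 0.0119]
tool_rot: [0.0, -0.685, 0.728, -0.0]
contact_force: [-0.4, 0.5, -0.4]
gripper_width: 0.844
```

Request:
move_arm(steps=[{"fingers":72,"translation":[0,0,40],"turn":0},{"fingers":80,"translation":[0,0,50],"turn":0},{"fingers":85,"translation":[0,-20,50],"turn":0},{"fingers":85,"translation":[0,-50,30],"turn":0},{"fingers":85,"translation":[0,-50,0],"turn":0},{"fingers":85,"translation":[0,-50,0],"turn":0},{"fingers":85,"translation":[0,0,0],"turn":0}])

```text
t: 16.85
eef_pos: [0.4945, 0.0685, 0.182]
tool_rot: [0.0, -0.682, 0.731, -0.0]
contact_force: [0.2, 0.9, 0.5]
gripper_width: 0.995
```

Run:
```python
from h import *
for c in('scene','side'):
    im=read_camera(c); cm=cam(c)
    cv2.imwrite(f'pics/{c}1.png',cv2.resize(im,None,fx=1.5,fy=1.5))
    for r in place_of(c,'tin1'): print(c,round(r['conf'],2),toz(cm,r['xy'],.004)[:2].round(4))
print(get_obs()['eef_pos'],get_obs()['t'])
```

```text
scene 0.91 [0.4953 0.2455]
scene 0.62 [ 0.6263 -0.2007]
scene 0.58 [0.4834 0.1249]
side 0.85 [ 0.6041 -0.2323]
side 0.73 [0.4952 0.2286]
side 0.53 [0.4802 0.1209]
[0.4949808  0.07408887 0.18134119] 17.05
```

View pics/scene1.png

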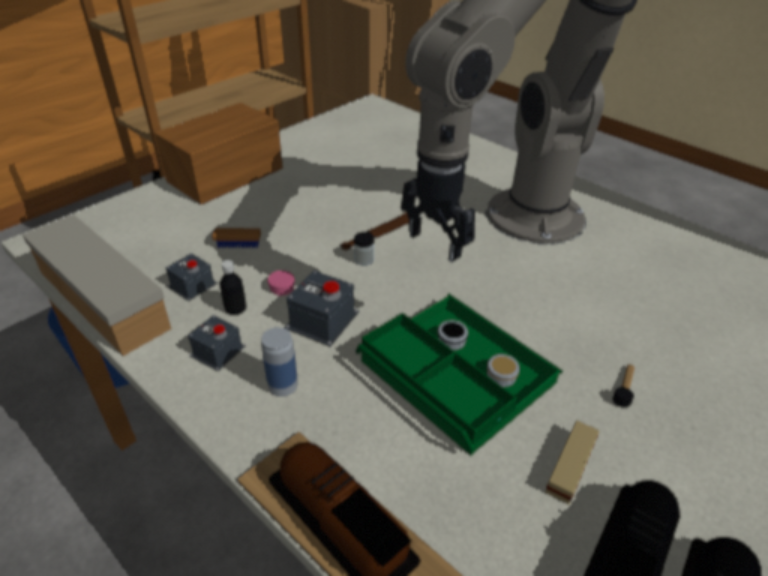

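Request:
move_arm(steps=[{"fingers":85,"translation":[-10,-50,0],"turn":0},{"fingers":85,"translation":[-10,-50,0],"turn":0},{"fingers":85,"translation":[-10,-50,0],"turn":0},{"fingers":85,"translation":[-15,-50,0],"turn":0},{"fingers":85,"translation":[-15,-40,0],"turn":0},{"fingers":85,"translation":[0,0,0],"turn":0}])

```text
t: 17.8
eef_pos: [0.4341, -0.1693, 0.1816]
tool_rot: [-0.0, -0.684, 0.73, -0.0]
contact_force: [0.4, 0.4, 0.2]
gripper_width: 0.995
```

```bash
python3 snap.py w6 jar shoehorn; sed -i 's/$//' tz.py; python3 tz.py w5 .009 170 208 .009 185 300
```

```text
17.85 [ 0.4349942  -0.16737949  0.18141939]
jar wrist 0.85 [254.2 181.6] [ 0.4259 -0.1725]
shoehorn wrist 0.97 [296.2 252.9] [ 0.3239 -0.2228]
[0.009, 170.0, 208.0] [ 0.4199 -0.2352]
[0.009, 185.0, 300.0] [ 0.2937 -0.2358]
```

View pics/w6.png

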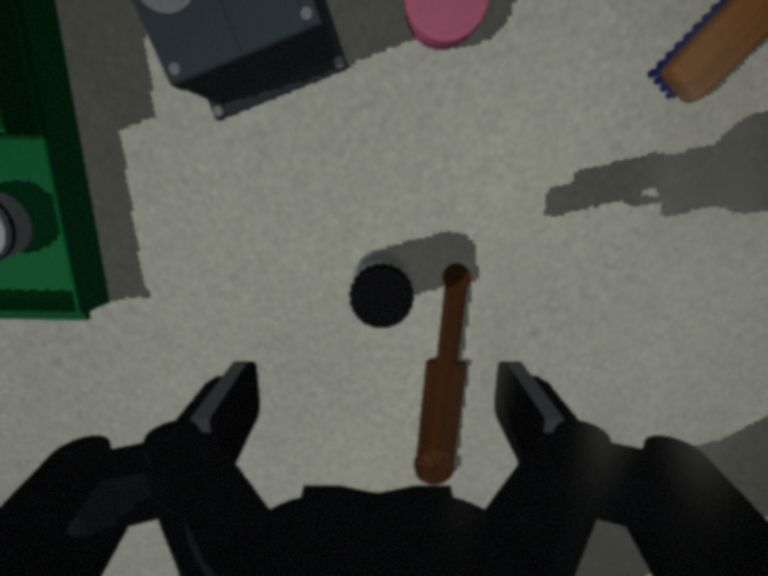

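```bash
python3 tz.py w6 .062 254 196.7
```

```text
[0.062, 254.0, 196.7] [ 0.4258 -0.1715]
```

Request:
move_arm(steps=[{"fingers":70,"translation":[0,0,-20],"turn":0.15},{"fingers":70,"translation":[0,0,-20],"turn":0.15},{"fingers":70,"translation":[0,0,-20],"turn":0.15},{"fingers":70,"translation":[0,0,0],"turn":0.15},{"fingers":70,"translation":[0,0,0],"turn":0.1},{"fingers":70,"translation":[0,0,0],"turn":0}], newtons=20)

```text
t: 18.7
eef_pos: [0.4357, -0.1657, 0.1212]
tool_rot: [-0.0, 0.894, -0.448, -0.0]
contact_force: [-0.5, 0.7, 0.1]
gripper_width: 0.822
```

```bash
python3 snap.py w7 jar
```

```text
18.75 [ 0.4355611  -0.1659272   0.12128382]
jar wrist 0.63 [247.5 202.8] [ 0.4214 -0.1716]
```

View pics/w7.png

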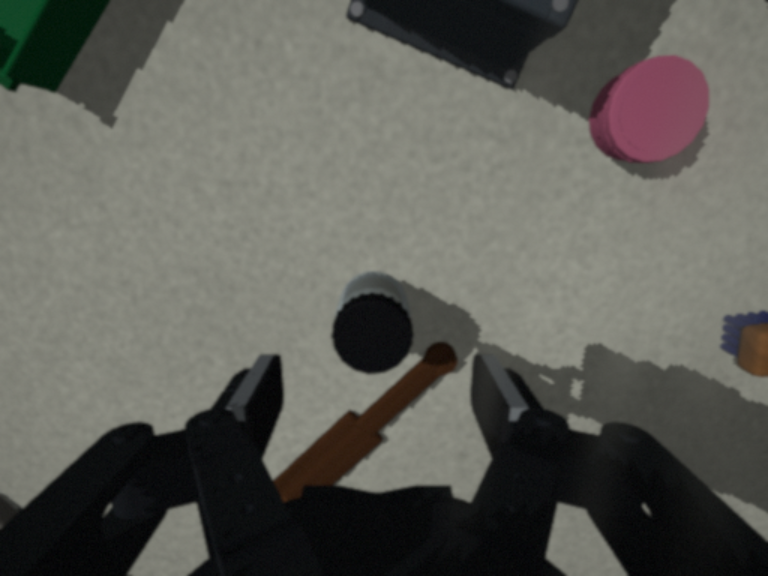

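```bash
python3 tz.py w7 .062 248.7 222
```

```text
[0.062, 248.7, 222.0] [ 0.4261 -0.1703]
```

Request:
move_arm(steps=[{"fingers":70,"translation":[-9.5,-5,0],"turn":0},{"fingers":70,"translation":[0,0,0],"turn":0},{"fingers":70,"translation":[0,0,-30],"turn":0},{"fingers":70,"translation":[0,0,-30],"turn":0},{"fingers":70,"translation":[0,0,-30],"turn":0},{"fingers":70,"translation":[0,0,-14],"turn":0},{"fingers":70,"translation":[0,0,0],"turn":0}])

```text
t: 19.68
eef_pos: [0.4249, -0.1724, 0.0171]
tool_rot: [0.0, 0.893, -0.45, -0.001]
contact_force: [0.2, 0.4, 0.9]
gripper_width: 0.82
```

```bash
python3 snap.py w8
```

```text
19.725 [ 0.4255285  -0.17253787  0.01772258]
```

View pics/w8.png

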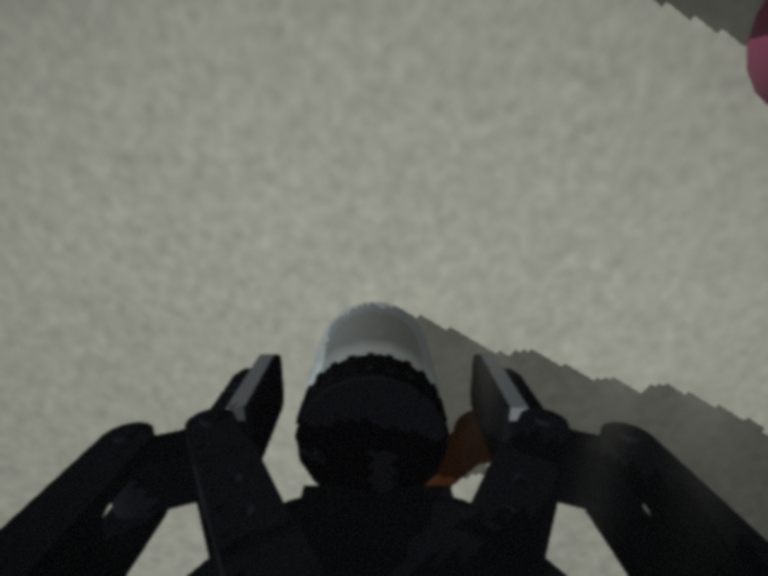

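Request:
move_arm(steps=[{"fingers":60,"translation":[0,0,0],"turn":0},{"fingers":54,"translation":[0,0,0],"turn":0},{"fingers":50,"translation":[0,0,0],"turn":0},{"fingers":47,"translation":[0,0,0],"turn":0},{"fingers":45,"translation":[0,0,0],"turn":0},{"fingers":43,"translation":[0,0,0],"turn":0},{"fingers":41,"translation":[0,0,0],"turn":0},{"fingers":38,"translation":[0,0,0],"turn":0}], newtons=20)

```text
t: 20.72
eef_pos: [0.4253, -0.1719, 0.0177]
tool_rot: [-0.0, 0.893, -0.449, -0.0]
contact_force: [-0.6, 1.0, 6.5]
gripper_width: 0.535
```

Request:
move_arm(steps=[{"fingers":38,"translation":[0,0,0],"turn":0},{"fingers":38,"translation":[0,0,4],"turn":0},{"fingers":38,"translation":[0,0,8],"turn":0},{"fingers":38,"translation":[0,0,12],"turn":0},{"fingers":38,"translation":[0,0,0],"turn":0}])

```text
t: 21.35
eef_pos: [0.4262, -0.1724, 0.0425]
tool_rot: [-0.0, 0.893, -0.449, 0.001]
contact_force: [0.4, -0.2, -1.7]
gripper_width: 0.53
```

```bash
python3 snap.py w9
python3 - <<'E'
from h import *
im=read_camera('side'); cv2.imwrite('pics/side9.png',cv2.resize(im[150:310,130:340],None,fx=3.5,fy=3.5,interpolation=cv2.INTER_CUBIC))
E
```

```text
21.4 [ 0.42592598 -0.17224636  0.0420013 ]
```

View pics/side9.png

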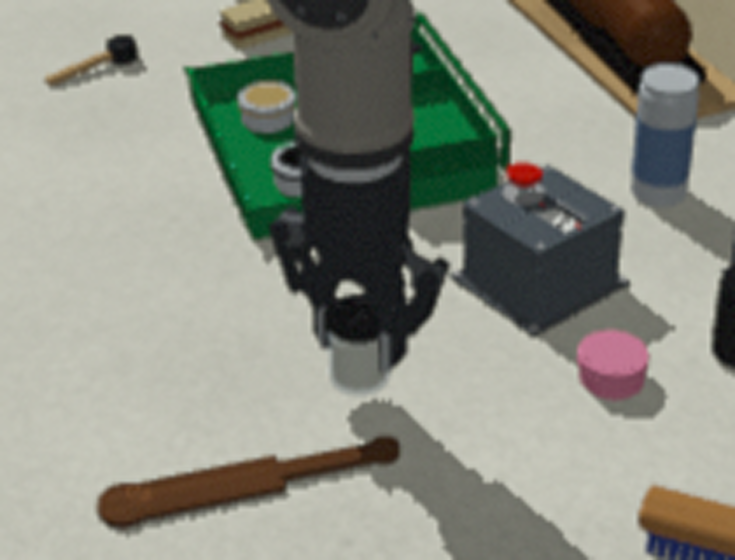

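Request:
move_arm(steps=[{"fingers":38,"translation":[0,0,20],"turn":0},{"fingers":38,"translation":[0,0,30],"turn":0},{"fingers":38,"translation":[0,0,35],"turn":0},{"fingers":38,"translation":[0,0,35],"turn":0},{"fingers":38,"translation":[8,12,25],"turn":0},{"fingers":38,"translation":[14,23,10],"turn":-0.08},{"fingers":38,"translation":[18,30,0],"turn":-0.09},{"fingers":38,"translation":[18,30,0],"turn":-0.09},{"fingers":38,"translation":[18,30,0],"turn":-0.09},{"fingers":38,"translation":[18,30,0],"turn":-0.09}])

```text
t: 22.7
eef_pos: [0.5195, -0.0161, 0.196]
tool_rot: [0.0, 0.773, -0.635, -0.0]
contact_force: [0.2, -0.7, -1.3]
gripper_width: 0.531
```

Request:
move_arm(steps=[{"fingers":38,"translation":[18,30,0],"turn":-0.09},{"fingers":38,"translation":[18,30,0],"turn":-0.09},{"fingers":38,"translation":[18,30,0],"turn":-0.09},{"fingers":38,"translation":[15,25,0],"turn":0},{"fingers":38,"translation":[9,14,0],"turn":0},{"fingers":38,"translation":[0,0,0],"turn":0},{"fingers":38,"translation":[0,0,0],"turn":0}])

```text
t: 23.58
eef_pos: [0.5968, 0.11, 0.1964]
tool_rot: [-0.0, -0.681, 0.732, -0.0]
contact_force: [-0.7, -0.9, -1.2]
gripper_width: 0.531
```

```bash
python3 snap.py w10
```

```text
23.625 [0.59683695 0.10998948 0.1965028 ]
```

View pics/w10.png

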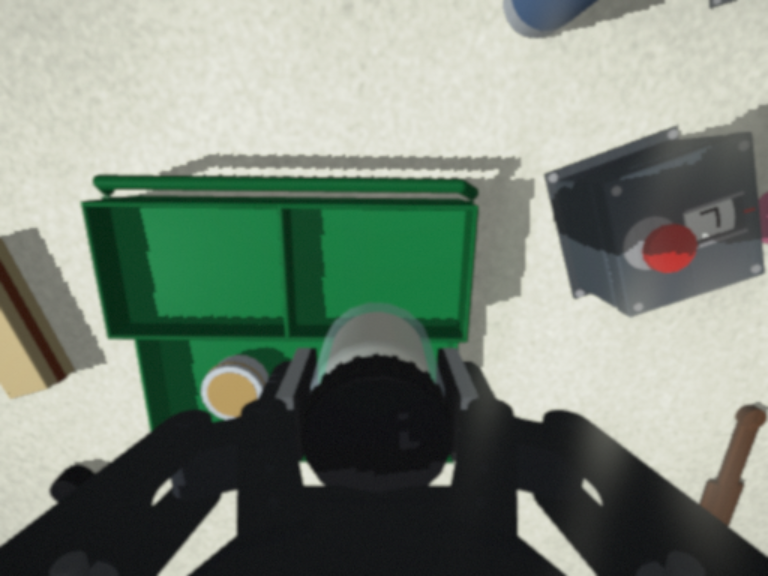

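Run:
```python
from h import *
from scipy.optimize import least_squares
d=np.load('w10c.npz'); cm=(d['K'],d['R'],d['t'])
obj=np.array([[.114,.133,.064],[.114,-.133,.064],[.014,-.133,.064],[.014,.133,.064]])
px=np.array([[82,203],[477,204],[468,340],[107,339]])/1.5
W=lambda p:np.c_[p[0]+np.cos(p[2])*obj[:,0]-np.sin(p[2])*obj[:,1],p[1]+np.sin(p[2])*obj[:,0]+np.cos(p[2])*obj[:,1],obj[:,2]]
f=lambda p:(proj(cm,W(p))-px).ravel()
r=least_squares(f,[.53,.18,0]); print(r.x.round(4), f(r.x).reshape(-1,2).round(1))
```

```text
[ 0.5398  0.1796 -0.0754] [[-2.  -0.7]
 [ 1.4 -0.5]
 [ 0.4  1.1]
 [ 0.3  1.1]]
```

Request:
move_arm(steps=[{"fingers":38,"translation":[1,1,-30],"turn":0},{"fingers":38,"translation":[0,0,-40],"turn":0},{"fingers":38,"translation":[0,0,-35],"turn":0},{"fingers":38,"translation":[0,0,-20],"turn":0},{"fingers":38,"translation":[0,0,-8],"turn":0},{"fingers":38,"translation":[0,0,0],"turn":0},{"fingers":38,"translation":[0,0,0],"turn":0}])

```text
t: 24.5
eef_pos: [0.5993, 0.1128, 0.0646]
tool_rot: [0.001, -0.681, 0.732, -0.0]
contact_force: [0.9, 0.2, -1.8]
gripper_width: 0.53
```

Request:
move_arm(steps=[{"fingers":38,"translation":[0,0,-2],"turn":0},{"fingers":38,"translation":[0,0,-2],"turn":0},{"fingers":38,"translation":[0,0,-1],"turn":0},{"fingers":38,"translation":[0,0,0],"turn":0}])

```text
t: 25.0
eef_pos: [0.5983, 0.1128, 0.0583]
tool_rot: [-0.0, -0.681, 0.732, 0.0]
contact_force: [0.0, -0.3, -2.1]
gripper_width: 0.532
```

Request:
move_arm(steps=[{"fingers":38,"translation":[0,0,-1],"turn":0},{"fingers":38,"translation":[0,0,-1],"turn":0},{"fingers":38,"translation":[0,0,0],"turn":0},{"fingers":38,"translation":[0,0,0],"turn":0}])

```text
t: 25.5
eef_pos: [0.5985, 0.1127, 0.0567]
tool_rot: [0.0, -0.681, 0.732, 0.0]
contact_force: [-2.7, -0.1, 3.6]
gripper_width: 0.528
```

Request:
move_arm(steps=[{"fingers":52,"translation":[0,0,0],"turn":0},{"fingers":62,"translation":[0,0,0],"turn":0},{"fingers":62,"translation":[0,0,0],"turn":0},{"fingers":62,"translation":[0,0,20],"turn":0},{"fingers":62,"translation":[0,0,40],"turn":0},{"fingers":62,"translation":[0,0,50],"turn":0},{"fingers":70,"translation":[0,-20,30],"turn":0},{"fingers":70,"translation":[-10,-40,0],"turn":0},{"fingers":70,"translation":[-10,-40,0],"turn":0},{"fingers":70,"translation":[-10,-40,0],"turn":0}])

```text
t: 26.75
eef_pos: [0.5682, -0.0287, 0.1979]
tool_rot: [0.001, -0.681, 0.732, -0.0]
contact_force: [1.6, 0.0, -0.5]
gripper_width: 0.818
```

Request:
move_arm(steps=[{"fingers":70,"translation":[-10,-50,0],"turn":0.1},{"fingers":70,"translation":[-10,-50,0],"turn":0.1},{"fingers":70,"translation":[0,-50,0],"turn":0.1},{"fingers":70,"translation":[0,-50,0],"turn":0.1},{"fingers":70,"translation":[0,-50,0],"turn":0.1},{"fingers":70,"translation":[0,-50,0],"turn":0.1},{"fingers":70,"translation":[0,-40,0],"turn":0.1},{"fingers":70,"translation":[0,0,0],"turn":0.1},{"fingers":70,"translation":[0,0,0],"turn":0}])

```text
t: 27.88
eef_pos: [0.5481, -0.3682, 0.1976]
tool_rot: [0.0, 0.912, -0.41, 0.001]
contact_force: [0.9, -0.8, -0.3]
gripper_width: 0.819
```

```bash
python3 snap.py w11 brush;  python3 - <<'E'
from h import *
im=read_camera('side'); cv2.imwrite('pics/side11.png',cv2.resize(im[130:320,170:400],None,fx=3,fy=3,interpolation=cv2.INTER_CUBIC))
E
```

```text
27.925 [ 0.54844655 -0.36730148  0.19737233]
brush wrist 0.91 [294.1 175.1] [ 0.5827 -0.4117]
```

View pics/w11.png

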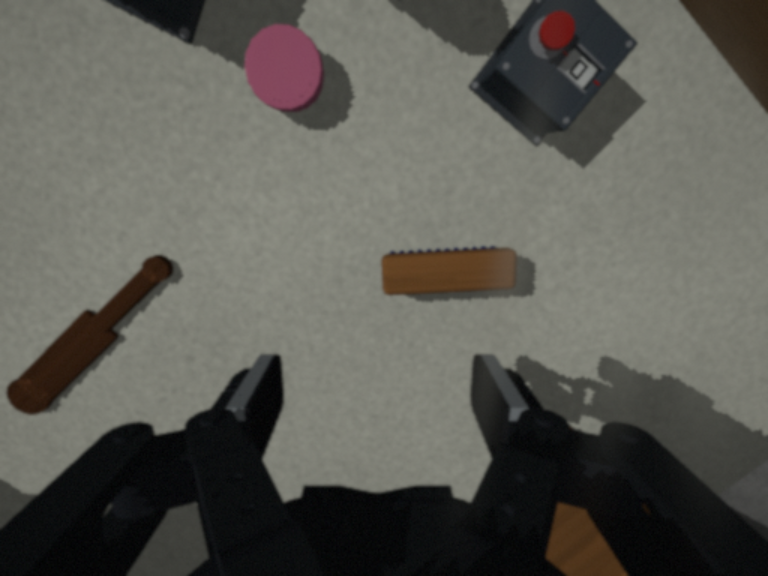

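View pics/side11.png

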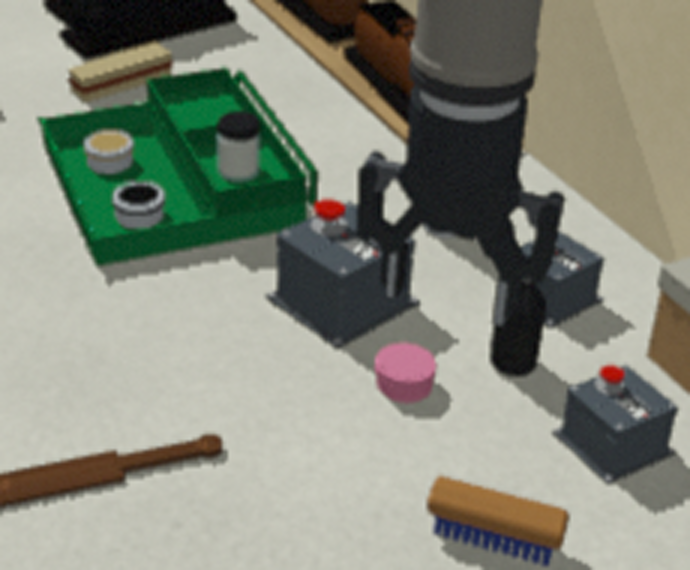

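Run:
```python
from h import *
d=np.load('w11c.npz'); cm=(d['K'],d['R'],d['t'])
r=outline_of('wrist','brush')
P=np.array([toz(cm,np.array(p)/1.5,.038) for p in [(382,256),(385,294),(516,289),(515,250)]])
print(P.round(4),P.mean(0))
for a,b in((0,3),(1,2)):
    v=P[b]-P[a]; print(np.linalg.norm(v),np.degrees(np.arctan2(v[1],v[0])))
```

```text
[[ 0.5588 -0.3641  0.038 ]
 [ 0.5379 -0.3861  0.038 ]
 [ 0.6087 -0.4595  0.038 ]
 [ 0.6292 -0.4362  0.038 ]] [ 0.58365445 -0.4114748   0.038     ]
0.10068315118243751 -45.69932110537362
0.10201296114456922 -46.045041301573
```

Request:
move_arm(steps=[{"fingers":70,"translation":[10,-10,-20],"turn":0.18},{"fingers":70,"translation":[10,-10,-20],"turn":0.18},{"fingers":70,"translation":[10,-10,-20],"turn":0.18},{"fingers":70,"translation":[5,-14,-20],"turn":0.18},{"fingers":70,"translation":[0,0,-20],"turn":0.18},{"fingers":70,"translation":[0,0,0],"turn":0.18},{"fingers":70,"translation":[0,0,0],"turn":0.18},{"fingers":70,"translation":[0,0,0],"turn":0.18},{"fingers":70,"translation":[0,0,0],"turn":0.17},{"fingers":70,"translation":[0,0,0],"turn":0}])

```text
t: 29.32
eef_pos: [0.5836, -0.4108, 0.0965]
tool_rot: [-0.0, 0.927, 0.374, 0.0]
contact_force: [0.3, 1.1, 0.9]
gripper_width: 0.824
```

```bash
python3 snap.py w12 brush; python3 -c "
from h import *
print(get_obs()['tool_rot'],get_obs()['q'])"
```

```text
29.375 [ 0.58359034 -0.41086715  0.09651877]
brush wrist 0.89 [246.7 200.2] [ 0.5839 -0.4163]
[-6.30797478e-05  9.27824406e-01  3.73017244e-01 -5.15420725e-05] [ 0.39713436  0.67797193  0.19502955  1.56718665 -0.15435576  0.91172734
  1.40932441]
```

View pics/w12.png

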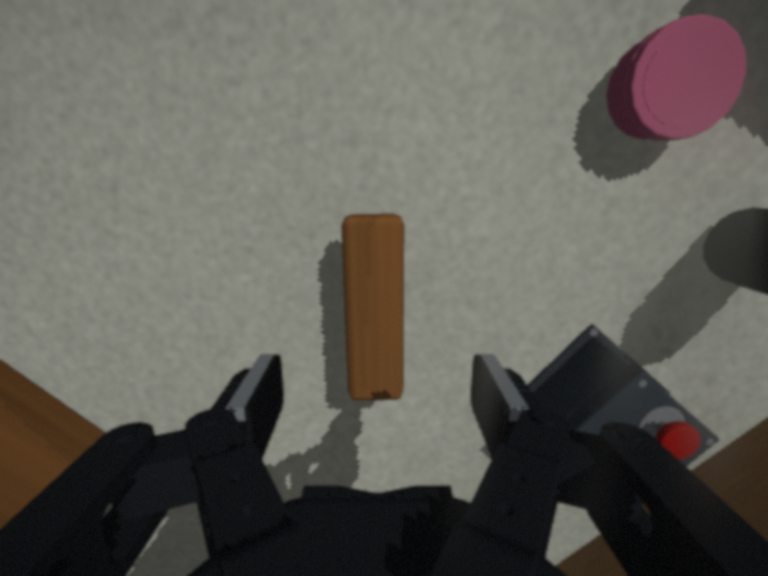

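Request:
move_arm(steps=[{"fingers":60,"translation":[0,0,-30],"turn":0},{"fingers":60,"translation":[0,0,-30],"turn":0},{"fingers":60,"translation":[0,0,-24],"turn":0},{"fingers":60,"translation":[0,0,0],"turn":0},{"fingers":40,"translation":[0,0,0],"turn":0},{"fingers":20,"translation":[0,0,0],"turn":0},{"fingers":20,"translation":[0,0,0],"turn":0},{"fingers":20,"translation":[0,0,0],"turn":0},{"fingers":20,"translation":[0,0,0],"turn":0},{"fingers":20,"translation":[0,0,0],"turn":0}], newtons=40)

```text
t: 30.68
eef_pos: [0.5844, -0.412, 0.014]
tool_rot: [0.001, 0.927, 0.375, 0.001]
contact_force: [0.4, 1.1, 6.0]
gripper_width: 0.367
```

Request:
move_arm(steps=[{"fingers":20,"translation":[0,0,20],"turn":0},{"fingers":20,"translation":[0,0,45],"turn":0},{"fingers":20,"translation":[0,0,50],"turn":0},{"fingers":20,"translation":[0,0,50],"turn":0},{"fingers":20,"translation":[-5,30,25],"turn":-0.05},{"fingers":20,"translation":[-8,45,0],"turn":-0.1},{"fingers":20,"translation":[-5,45,0],"turn":-0.1},{"fingers":20,"translation":[0,45,0],"turn":-0.1},{"fingers":20,"translation":[0,45,0],"turn":-0.1},{"fingers":20,"translation":[0,45,0],"turn":-0.1}])

```text
t: 31.92
eef_pos: [0.5651, -0.1548, 0.2035]
tool_rot: [-0.0, 0.994, 0.107, 0.0]
contact_force: [0.7, 0.3, -0.3]
gripper_width: 0.368
```

Request:
move_arm(steps=[{"fingers":20,"translation":[0,45,0],"turn":-0.1},{"fingers":20,"translation":[0,45,0],"turn":-0.1},{"fingers":20,"translation":[4,45,0],"turn":-0.08},{"fingers":20,"translation":[6,45,0],"turn":0},{"fingers":20,"translation":[6,45,0],"turn":0},{"fingers":20,"translation":[6,45,0],"turn":0},{"fingers":20,"translation":[7,45,0],"turn":0},{"fingers":20,"translation":[7,45,0],"turn":0},{"fingers":20,"translation":[7,30,0],"turn":0},{"fingers":20,"translation":[0,0,0],"turn":0}])

```text
t: 33.17
eef_pos: [0.6078, 0.2375, 0.2031]
tool_rot: [-0.001, 1.0, -0.029, 0.0]
contact_force: [-0.2, -0.0, -0.2]
gripper_width: 0.369
```

Request:
move_arm(steps=[{"fingers":20,"translation":[0,0,0],"turn":0}])

```text
t: 33.3
eef_pos: [0.6083, 0.2326, 0.203]
tool_rot: [0.0, 1.0, -0.031, 0.0]
contact_force: [-1.4, -0.9, -0.2]
gripper_width: 0.366
```

```bash
python3 snap.py w13
```

```text
33.35 [0.60846986 0.23201943 0.2029746 ]
```

View pics/w13.png

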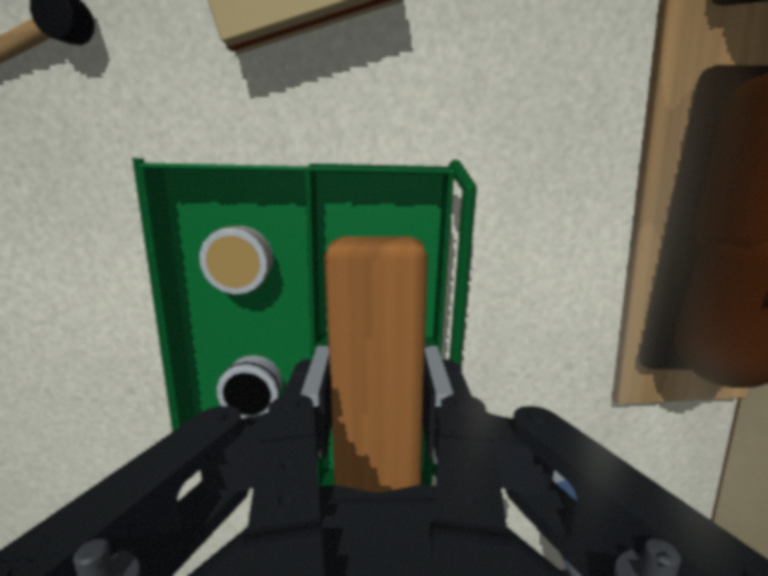

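Request:
move_arm(steps=[{"fingers":20,"translation":[0,9,-40],"turn":0},{"fingers":20,"translation":[0,0,-40],"turn":0},{"fingers":20,"translation":[0,0,-35],"turn":0},{"fingers":20,"translation":[0,0,-18],"turn":0},{"fingers":20,"translation":[0,0,-10],"turn":0},{"fingers":20,"translation":[0,0,-4],"turn":0},{"fingers":20,"translation":[0,0,0],"turn":0},{"fingers":20,"translation":[0,0,-3],"turn":0},{"fingers":20,"translation":[0,0,0],"turn":0}])

```text
t: 34.48
eef_pos: [0.609, 0.2431, 0.0531]
tool_rot: [-0.0, 1.0, -0.031, 0.001]
contact_force: [0.8, 0.1, 1.0]
gripper_width: 0.362
```

Request:
move_arm(steps=[{"fingers":20,"translation":[0,0,-1],"turn":0},{"fingers":44,"translation":[0,0,0],"turn":0},{"fingers":44,"translation":[0,0,0],"turn":0},{"fingers":44,"translation":[0,0,0],"turn":0},{"fingers":44,"translation":[0,0,25],"turn":0},{"fingers":44,"translation":[0,0,50],"turn":0},{"fingers":44,"translation":[0,0,50],"turn":0},{"fingers":20,"translation":[0,-40,30],"turn":0},{"fingers":0,"translation":[0,-45,0],"turn":0},{"fingers":0,"translation":[0,-45,0],"turn":0}])

```text
t: 35.72
eef_pos: [0.6084, 0.1115, 0.207]
tool_rot: [-0.0, 1.0, -0.031, 0.0]
contact_force: [1.2, -0.7, -0.3]
gripper_width: -0.002
```

Request:
move_arm(steps=[{"fingers":0,"translation":[0,-45,0],"turn":0},{"fingers":0,"translation":[0,-45,0],"turn":0},{"fingers":0,"translation":[0,-30,0],"turn":0},{"fingers":0,"translation":[0,0,0],"turn":0},{"fingers":0,"translation":[0,0,0],"turn":0}])

```text
t: 36.35
eef_pos: [0.6084, -0.0061, 0.2063]
tool_rot: [-0.0, 1.0, -0.031, -0.0]
contact_force: [-1.0, 0.9, 0.5]
gripper_width: -0.001
```

```bash
python3 snap.py w14 key_top
python3 - <<'E'
from h import *
im=read_camera('side'); cv2.imwrite('pics/side14.png',cv2.resize(im[130:320,170:400],None,fx=3,fy=3,interpolation=cv2.INTER_CUBIC))
E
```

```text
36.4 [ 0.60841116 -0.00556498  0.20623704]
key_top wrist 0.62 [417.5 290.6] [ 0.7824 -0.1279]
```

View pics/w14.png

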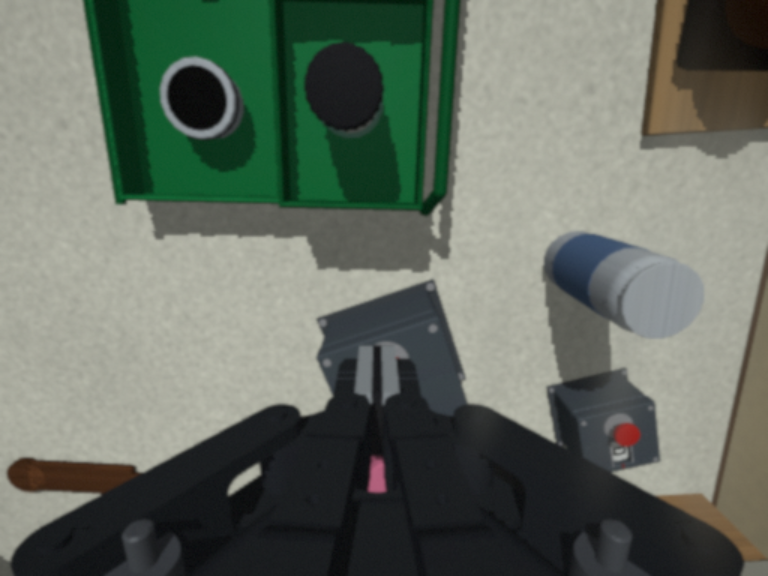

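View pics/side14.png

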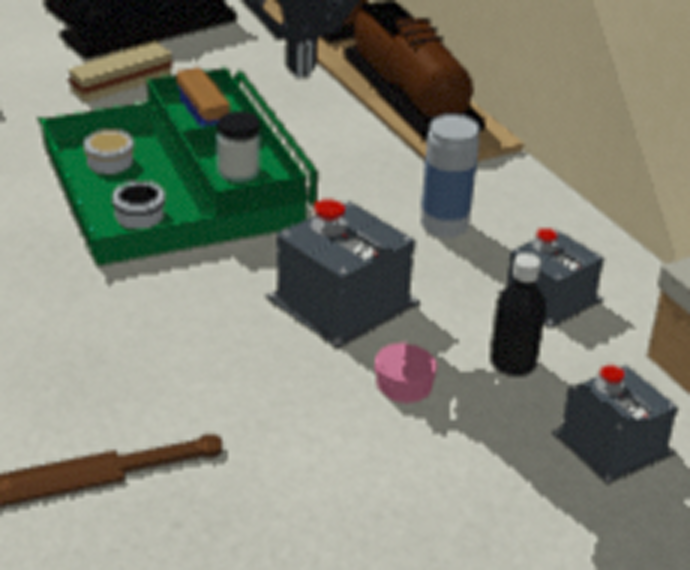

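```bash
python3 tz.py w10 .098 446 165.3; python3 tz.py w2 .098 260.3 125.2;python3 tz.py w6 .076 168 54
```

```text
[0.098, 446.0, 165.3] [ 0.6121 -0.0675]
[0.098, 260.3, 125.2] [ 0.6111 -0.0702]
[0.076, 168.0, 54.0] [ 0.5586 -0.1079]
```

Request:
move_arm(steps=[{"fingers":0,"translation":[3,-40,-30],"turn":0},{"fingers":0,"translation":[0,-23,-40],"turn":0},{"fingers":0,"translation":[0,0,-20],"turn":0},{"fingers":0,"translation":[0,0,0],"turn":0}])

```text
t: 37.0
eef_pos: [0.6103, -0.0692, 0.1147]
tool_rot: [-0.0, 1.0, -0.03, -0.002]
contact_force: [-0.8, 0.1, 1.3]
gripper_width: -0.003
```

Run:
```python
from h import *
a=[]
for c,(y0,y1,x0,x1) in (('side',(150,270,230,350)),('scene',(120,240,150,270))):
    a.append(cv2.resize(read_camera(c)[y0:y1,x0:x1],(400,400),interpolation=cv2.INTER_CUBIC))
cv2.imwrite('pics/k1.png',np.hstack(a)); print(get_obs()['eef_pos'])
```

```text
[ 0.61207055 -0.06913915  0.11704662]
```

View pics/k1.png

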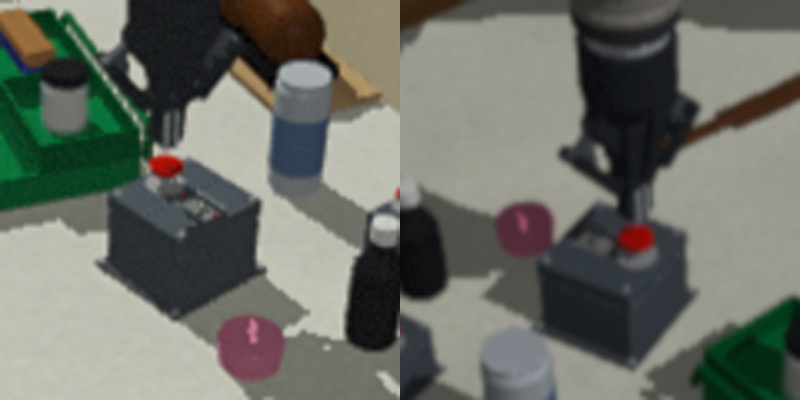

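Request:
move_arm(steps=[{"fingers":0,"translation":[0,0,-15],"turn":0},{"fingers":0,"translation":[0,0,-9],"turn":0},{"fingers":0,"translation":[0,0,-5],"turn":0},{"fingers":0,"translation":[0,0,-3],"turn":0},{"fingers":0,"translation":[0,0,0],"turn":0}])

```text
t: 37.72
eef_pos: [0.6117, -0.0697, 0.0847]
tool_rot: [-0.0, 1.0, -0.031, 0.0]
contact_force: [0.4, 1.4, 3.1]
gripper_width: 0.004
```

Request:
move_arm(steps=[{"fingers":0,"translation":[0,0,-2],"turn":0},{"fingers":0,"translation":[0,0,0],"turn":0}])

```text
t: 37.98
eef_pos: [0.6118, -0.0698, 0.0844]
tool_rot: [-0.001, 1.0, -0.031, 0.0]
contact_force: [-5.5, 2.7, 17.0]
gripper_width: 0.003
```

Request:
move_arm(steps=[{"fingers":0,"translation":[0,0,10],"turn":0},{"fingers":0,"translation":[0,0,15],"turn":0},{"fingers":0,"translation":[0,0,30],"turn":0},{"fingers":0,"translation":[-20,0,30],"turn":-0.18},{"fingers":0,"translation":[-20,0,30],"turn":-0.18},{"fingers":0,"translation":[-20,0,0],"turn":-0.18},{"fingers":0,"translation":[-20,0,0],"turn":-0.18},{"fingers":0,"translation":[-20,0,0],"turn":-0.18},{"fingers":0,"translation":[0,0,0],"turn":-0.18},{"fingers":0,"translation":[0,0,0],"turn":-0.18}])

```text
t: 39.22
eef_pos: [0.5108, -0.0707, 0.1978]
tool_rot: [0.0, 0.787, -0.617, -0.0]
contact_force: [-0.2, 0.9, -0.0]
gripper_width: 0.001
```

Request:
move_arm(steps=[{"fingers":0,"translation":[0,-20,0],"turn":-0.18},{"fingers":0,"translation":[0,-20,0],"turn":0},{"fingers":0,"translation":[0,0,0],"turn":0}])

```text
t: 39.6
eef_pos: [0.5109, -0.112, 0.1977]
tool_rot: [0.0, 0.73, -0.684, 0.0]
contact_force: [-0.2, 0.2, 0.3]
gripper_width: 0.005
```

```bash
python3 snap.py w15 key_top window
```

```text
39.65 [ 0.51105168 -0.11067026  0.1975867 ]
key_top wrist 0.73 [209.1  75.3] [ 0.6116 -0.0702]
window wrist 0.84 [259.   68.7] [ 0.6225 -0.1114]
```

View pics/w15.png

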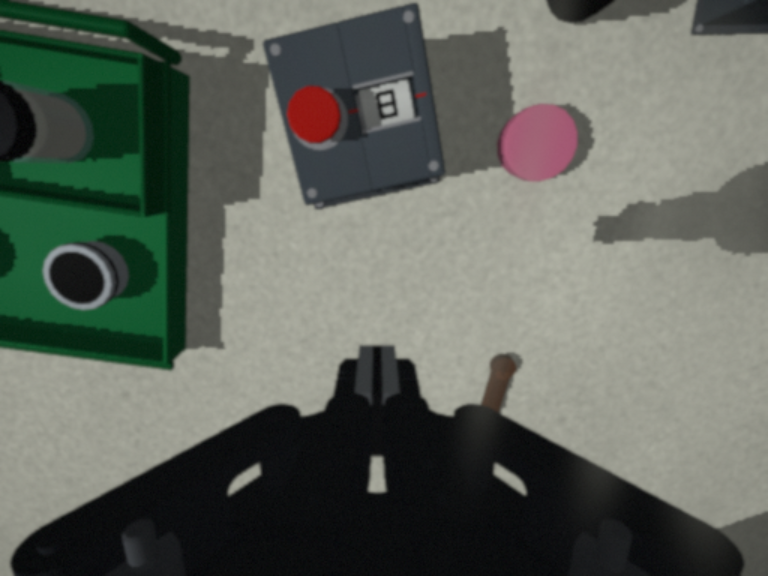

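Request:
move_arm(steps=[{"fingers":0,"translation":[45,20,0],"turn":0},{"fingers":0,"translation":[45,20,-20],"turn":0},{"fingers":0,"translation":[10,0,-40],"turn":0},{"fingers":0,"translation":[0,0,-30],"turn":0},{"fingers":0,"translation":[0,0,0],"turn":0},{"fingers":0,"translation":[0,0,0],"turn":0}])

```text
t: 40.5
eef_pos: [0.612, -0.07, 0.1086]
tool_rot: [-0.0, 0.731, -0.682, 0.0]
contact_force: [0.8, -0.5, 0.4]
gripper_width: -0.003
```

Request:
move_arm(steps=[{"fingers":0,"translation":[0,0,-13],"turn":0},{"fingers":0,"translation":[0,0,-8],"turn":0},{"fingers":0,"translation":[0,0,-5],"turn":0},{"fingers":0,"translation":[0,0,0],"turn":0}])

```text
t: 41.0
eef_pos: [0.6125, -0.0702, 0.0843]
tool_rot: [-0.001, 0.731, -0.683, 0.0]
contact_force: [-5.7, 2.4, 24.1]
gripper_width: 0.001
```

Request:
move_arm(steps=[{"fingers":0,"translation":[0,0,10],"turn":0},{"fingers":0,"translation":[0,0,16],"turn":0},{"fingers":0,"translation":[0,0,0],"turn":0}])

```text
t: 41.38
eef_pos: [0.6118, -0.0704, 0.1085]
tool_rot: [-0.0, 0.731, -0.682, 0.001]
contact_force: [0.6, -0.5, -0.1]
gripper_width: 0.001
```

```bash
python3 snap.py w16
```

```text
41.425 [ 0.61132194 -0.07022571  0.10765122]
```

View pics/w16.png

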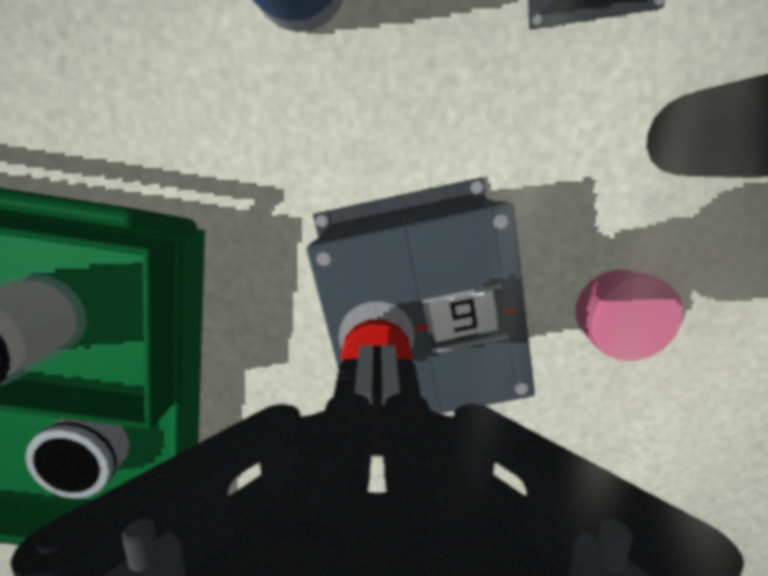

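Shows 9 at px (462,316). Three more pushes, checking along the way.

Request:
move_arm(steps=[{"fingers":0,"translation":[0,0,-13],"turn":0},{"fingers":0,"translation":[0,0,-8],"turn":0},{"fingers":0,"translation":[0,0,-5],"turn":0},{"fingers":0,"translation":[0,0,0],"turn":0},{"fingers":0,"translation":[0,0,10],"turn":0},{"fingers":0,"translation":[0,0,16],"turn":0},{"fingers":0,"translation":[0,0,0],"turn":0}])

```text
t: 42.3
eef_pos: [0.6117, -0.0704, 0.108]
tool_rot: [-0.0, 0.731, -0.682, 0.0]
contact_force: [-0.8, -0.2, -1.1]
gripper_width: -0.001
```

Request:
move_arm(steps=[{"fingers":0,"translation":[0,0,-13],"turn":0},{"fingers":0,"translation":[0,0,-8],"turn":0},{"fingers":0,"translation":[0,0,-5],"turn":0},{"fingers":0,"translation":[0,0,0],"turn":0},{"fingers":0,"translation":[0,0,10],"turn":0},{"fingers":0,"translation":[0,0,16],"turn":0},{"fingers":0,"translation":[0,0,0],"turn":0}])

```text
t: 43.18
eef_pos: [0.6117, -0.0704, 0.108]
tool_rot: [-0.0, 0.731, -0.682, 0.0]
contact_force: [-0.6, -0.2, 1.3]
gripper_width: -0.001
```

```bash
python3 snap.py w17; python3 -c "
import numpy as np,cv2
cv2.imwrite('pics/k17.png',cv2.resize(np.load('w17.npy')[180:240,270:350],(640,480),interpolation=cv2.INTER_CUBIC))"
```

```text
43.225 [ 0.61119931 -0.07021195  0.10727093]
```

View pics/k17.png

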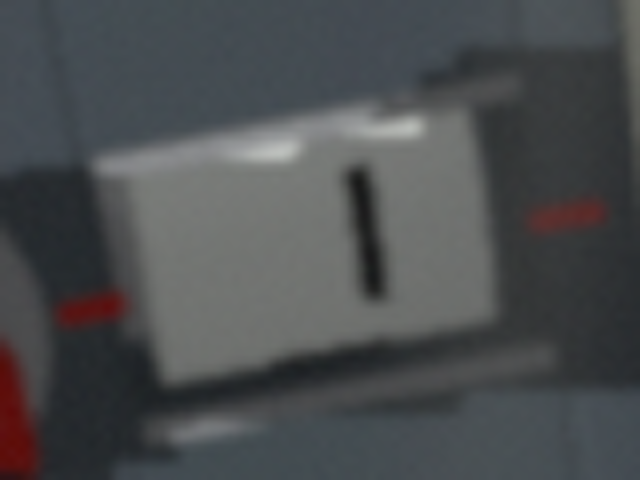

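Shows 1. One more push, then retreat.

Request:
move_arm(steps=[{"fingers":0,"translation":[0,0,-13],"turn":0},{"fingers":0,"translation":[0,0,-8],"turn":0},{"fingers":0,"translation":[0,0,-5],"turn":0},{"fingers":0,"translation":[0,0,0],"turn":0},{"fingers":0,"translation":[0,0,10],"turn":0},{"fingers":0,"translation":[0,0,16],"turn":0},{"fingers":0,"translation":[0,0,40],"turn":0},{"fingers":0,"translation":[-40,0,40],"turn":0},{"fingers":0,"translation":[-45,20,40],"turn":0}])

```text
t: 44.35
eef_pos: [0.5258, -0.0518, 0.2276]
tool_rot: [0.001, 0.73, -0.683, 0.0]
contact_force: [0.4, 1.2, 1.2]
gripper_width: 0.003
```

Request:
move_arm(steps=[{"fingers":0,"translation":[-20,30,30],"turn":0},{"fingers":0,"translation":[0,30,0],"turn":0},{"fingers":0,"translation":[0,0,0],"turn":0},{"fingers":0,"translation":[0,0,0],"turn":0}])

```text
t: 44.85
eef_pos: [0.5066, 0.0088, 0.2565]
tool_rot: [0.001, 0.731, -0.682, -0.0]
contact_force: [-1.2, -0.0, -0.1]
gripper_width: 0.002
```

```bash
python3 snap.py w18
python3 - <<'E'
from h import *
for c in('scene','side'):
    im=read_camera(c); cv2.imwrite(f'pics/{c}18.png',cv2.resize(im,None,fx=1.5,fy=1.5))
    cm=cam(c)
    for n in('tin1','jar','brush'):
        for r in place_of(c,n)[:3]:
            p=toz(cm,r['xy'],.004 if n=='tin1' else .039)[:2]-[.5395,.1803]; C,S=np.cos(.073),np.sin(.073)
            print(c,n,round(r['conf'],2),'caddy',np.round([C*p[0]-S*p[1],S*p[0]+C*p[1]],3))
E
```

```text
44.9 [0.50672172 0.00838329 0.25645407]
scene tin1 0.86 caddy [-0.053 -0.057]
scene tin1 0.76 caddy [ 0.126 -0.375]
scene tin1 0.58 caddy [-0.052  0.061]
scene jar 0.74 caddy [ 0.27  -0.155]
scene jar 0.67 caddy [ 0.065 -0.062]
scene brush 0.56 caddy [0.081 0.067]
side tin1 0.66 caddy [-0.046  0.03 ]
side tin1 0.66 caddy [ 0.091 -0.405]
side tin1 0.4 caddy [-0.185  0.202]
side jar 0.67 caddy [ 0.069 -0.078]
side brush 0.59 caddy [0.056 0.057]
```

View pics/w18.png

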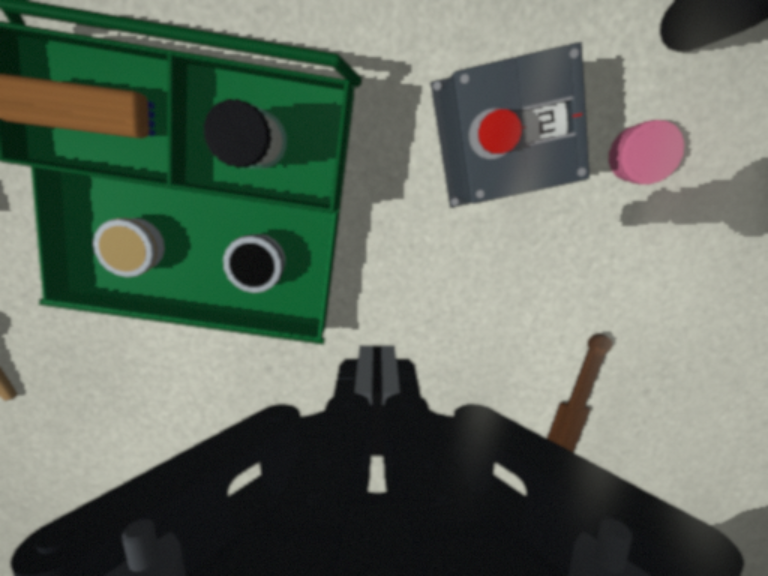

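View pics/side18.png

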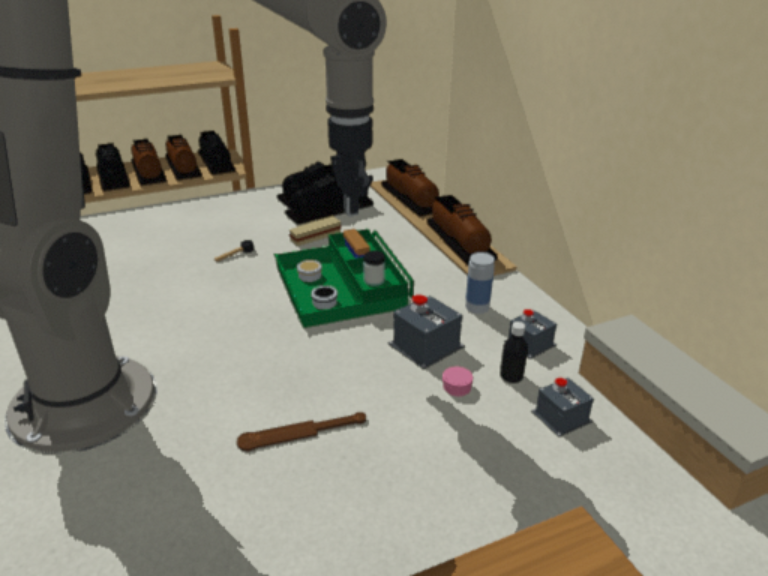

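```bash
python3 -c "
from station import *
o=get_obs();print(o['t'],o['joint_vel'].max());print(hand_in())"
```

```text
45.3 0.00046124498538742333
the job is handed in; nothing more can be done
None
```

The shoe-polish kit is packed and the job was handed in at about 45 s. No verdict comes back, so this rests on my own checks.

- **Tins:** I found two on the bench, one with a black lid and one with a cream/tan lid. Both now lie lid up in the front tray. I left the pink look-alike alone.
- **Jar and brush:** The jar stands in one rear bay and the brush stands bristles down in the other. I set the jar's grip to 20 N and saw only a few newtons at set-down.
- **Counter:** The largest counter started at 7. Five full pushes brought it to 2, the number of tins, and the key was up at the end.

**Last checks:** The final wrist and side pictures show all four things in place, and the shoe horn, bottle, spray can, applicator and carton look unmoved. The arm was clear of everything and at rest.

**Disagreements:**
- **Tin and brush positions:** The last network readings did not all match. The side camera put one tin about 3 cm from where the scene camera and my own placing had it, and the two brush readings differ by about 2.5 cm. I trusted the pictures and the placing positions.
- **Wrong detections:** A few readings pointed at the wrong object, such as the spray can read as the jar, so I ignored them.

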